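Clear the sharing board and lay it again

TASK

Someone has left walnut shells on the sharing board: take the scraper by its handle and wipe all of them off the board into the catch tray at its end, without touching the shells with your fingers. Then hang the scraper up by its handle on the slanted peg of the hook stand, and lay the table again by taking the dark tiles one by one from the stack and laying each flat on the board inside its own set of corner marks, lengthwise across the board. Leave everything else on the table where it is.

Things in the scene. Friction and masses are not known exactly. Their poses are not given: they have to be found in the camera images.
- sharing_board: Fixed light-oak board, a catch tray built on to its -x end. Origin: centre of its underside, on the table; x along it away from the tray, y across, z up. 280 (x) x 176 (y) mm; clear flat top at z = 30 mm. Rims to z = 42 mm along both sides (inner faces y = -78 and 78 mm); no rim at the far end. The end at x = -140 mm has no rim and drops straight into the tray.
- tray_centre (a point): Centre of the catch tray's floor. The tray is open-topped: in the board's frame its inside runs x from -234 to -140 mm, y from -80 to 80 mm, floor at z = 4 mm; its walls, 8 mm thick, rise to z = 48 mm. Axes as the board's.
- mark_1 (a point): Centre of the first set of inlaid corner marks (dark, flush lines), on the board's top, at x = -100 mm of the board's frame. Each set outlines one tile: 48 mm along the board's x, 110 mm along its y. Axes as the board's.
- mark_2 (a point): The same for the middle set, at x = 0 of the board's frame.
- mark_3 (a point): The same for the set farthest from the tray, at x = 100 mm of the board's frame.
- scraper_grip (a point): Where to grip the scraper, in its handle, 72 mm above its underside; z up, y along its wiping face. A dark block 40 (x) x 100 (y) x 40 mm high, 0.3 kg, flat underneath, with a steel stirrup handle in the middle: two uprights (20 mm deep in x, 9 mm wide, 44 mm over their outsides in y, the width to squeeze) and a bar across, top 100 mm up. Starts standing; works either way round.
- scraper_eye (a point): Middle of the underside of the handle's top bar, 90 mm above the scraper's underside: what hangs on the peg. The opening below it runs through the handle along x, 26 mm wide (y) and 50 mm high (40 to 90 mm above the underside); the bar is 14 mm deep (x). Axes as scraper_grip. The centre of mass is low, about 28 mm above the underside, so in a light grip it swings upright.
- hook_stand: Fixed dark steel hook stand: a round foot 110 mm across, 10 mm high, centred at x = -30 mm of its frame, a post 16 x 18 mm rising to 102 mm at the origin, and one straight round steel peg, 10 mm in diameter, whose axis leaves the post's middle 93 mm up (the peg's root; the post's front face is 8 mm in front) and rises at 35 degrees towards the stand's -x. Origin on the table under the post; z up.
- peg_mid (a point): On the peg's axis, 45 mm from the root; a good place for the scraper's bar to hang, with its foot then about 40 mm above the table and its width along the stand's y. Axes as the stand's.
- peg_tip (a point): Centre of the peg's rounded tip, 85 mm along the axis from the root, 142 mm above the table. Axes as the stand's.
- shell_1_centre (a point): Centre of a loose walnut half shell, a low dome 29 mm across and 14.5 mm high, 12 g, lying on the board (4 to 6 shells are present).
- shell_2_centre (a point): Centre of a loose walnut half shell, a low dome 29 mm across and 14.5 mm high, 12 g, lying on the board (4 to 6 shells are present).
- shell_3_centre (a point): Centre of a loose walnut half shell, a low dome 29 mm across and 14.5 mm high, 12 g, lying on the board (4 to 6 shells are present).
- shell_4_centre (a point): Centre of a loose walnut half shell, a low dome 29 mm across and 14.5 mm high, 12 g, lying on the board (4 to 6 shells are present).
- shell_5_centre (a point): Centre of a loose walnut half shell, a low dome 29 mm across and 14.5 mm high, 12 g, lying on the board (4 to 6 shells are present).
- shell_6_centre (a point): Centre of a loose walnut half shell, a low dome 29 mm across and 14.5 mm high, 12 g, lying on the board (4 to 6 shells are present).
- tile_1_centre (a point): Centre of a dark stone-grey serving tile, 110 mm (x) by 48 mm (y) by 10 mm thick, 0.12 kg, one of a loose stack of 2 or 3 lying flat on a fixed cork mat (150 x 110 x 6 mm), numbered from the bottom.
- tile_2_centre (a point): Centre of a dark stone-grey serving tile, 110 mm (x) by 48 mm (y) by 10 mm thick, 0.12 kg, one of a loose stack of 2 or 3 lying flat on a fixed cork mat (150 x 110 x 6 mm), numbered from the bottom. Not always present.
- tile_3_centre (a point): Centre of a dark stone-grey serving tile, 110 mm (x) by 48 mm (y) by 10 mm thick, 0.12 kg, one of a loose stack of 2 or 3 lying flat on a fixed cork mat (150 x 110 x 6 mm), numbered from the bottom. Not always present.
- ramekin: Loose small white ramekin 68 mm across, 41 mm high, a bystander; origin under its centre.
- tumbler: Loose tumbler glass 81 mm across, 92 mm high, a bystander; origin under its centre.
- spice: Loose spice jar with a white lid, 58 mm across, 94 mm high, a bystander; origin under its centre.

How it is judged:
By the outcome, as a careful person would: the job done as asked, in the order asked, and still so for the second after the job is handed in, with the robot touching nothing.
Of shell_1, shell_2, shell_3, shell_4, shell_5, shell_6 only 4 to 6 are there at a start; the rules pass over those that are not, and their reading is None.
Of tile_2, tile_3 only 1 to 2 are there at a start; the rules pass over those that are not, and their reading is None.
At some moment in a run one of tile_1 may be knocked a few centimetres aside while the robot is not near it.
Once in a run the grip may slacken for a moment while it holds something.
It also fails if it takes over 200 s, if anything falls off the work surface, if the arm or the gripper's body presses on something with over 40 N, if the wrist force passes 120 N, or if a joint passes its speed limit or range.

ROBOT

A 6-joint arm with a two-finger parallel gripper is mounted at the origin on a cart in front of the work surface, level with it; the furniture and walls round the work are solid. World frame = base frame: x ahead of the robot, y to its left, z up, the work surface at z = 0. Lengths are in mm, angles in rad, forces in N, time in s.
With the tool pointing down it reaches from about 400 to 925 mm from the base axis. Payload 12.5 kg.
Tool frame: the origin (TCP) lies midway between the tips of the shut fingers; the grasp point (between the pads) lies env.grasp_offset behind it (env.grasp_offset is the distance from the TCP to the grasp point, in mm); x points along the fingers, y is the direction in which the jaws open and shut, and the axes are right-handed (so a half turn about x gives the same grasp; the last joint's range is limited). The gripper opens to 95 mm and grips with 3 to 60 N. Pads are 20 mm wide; open, the fingers measure 119 mm over their backs; the gripper's body (75 mm by 180 mm) begins 59 mm behind the grasp point.
Start: joints at [-1.366, 0.491, 1.559, -0, 1.092, -0.106], TCP at [191.161, -595.067, 214.661] pointing down, gripper open.
Joint ranges: [-3.1, 3.1], [-0.84, 2.19], [0.05, 2.79], [-1.13, 4.28], [0.06, 2.93], [-2.69, 2.69]. Speed limits (rad/s): [2.22, 2.22, 2.79, 3.14, 3.14, 3.14].

INTERFACE

Orientations are given as [roll, pitch, yaw] about the fixed x, y, z axes, in that order (R = Rz(yaw) Ry(pitch) Rx(roll)).
In Python, from cell import env gives the robot as it stands.
- The arm moves only by the tool apply_moves, never from a script. Its arguments are lists of equal length, an entry for each row: "offset": the shift along the world's x, y, z in units of 25 mm (1.0 is 25 mm), a list of three; "yaw": the turn about the world's z in units of 6 degrees (1.0 is 6 degrees); "jaw": the closure, from -1 (fully open) to 1 (shut), so that 0 is half open. A call has 1 to 20 rows; each row is the pose to reach, as a shift and turn from the pose measured when the call began; what a row does not reach only later rows make up. A row lasts 1/8 s, in which the tool goes at most 62.5 mm and 10.7 degrees, less where a joint would pass 70% of its speed; a pose out of reach is approached as far as the arm can. A call with a gripper value outside its range is refused whole. The fingers move at their own pace and stop on an object; the grip force is fixed at half the most. Time passes only in rows, so rows that repeat a pose let the fingers close. It gives the time, the measured TCP pose, the force and the opening at its end, in the units of the state.
- env.state(): the state, without advancing time (a new reading comes with each control period).
- env.read_camera(name): name is "side" or "top"; returns a dict with "frame" (400x640x3 uint8, red, green, blue), "fx", "fy", "cx", "cy" (pixels), "xyz" and "rotation" of the camera in the world. Camera axes: x right, y down, z forward; pixel columns grow to the right and rows downward; lengths in mm; the calibration is good to about 2 mm. A picture is of the moment at which its call begins. There is no depth.
- env.job_done(): hands the job in, once; it reports no verdict.
The state is a dict: "t": time; "joints": joint angles; "qvel": joint speeds; "tau": joint torques, N m; "eef_pos": TCP position; "tcp_rot": TCP orientation; "ft_force": force on the tool from outside, world axes, zero at the start; "moment": the same for the moment, N m; "opening": opening from 0.0 (shut) to 1.0 (fully open).
Only numpy, scipy, OpenCV 4.12 (cv2) and the standard library are available. Lean on these libraries where they do the work, as an engineer would, in place of code of your own. Each camera call takes 0.05 s, during which the arm holds its last target.

## Working session

There is one attempt and no reset: what is moved stays moved. The work goes in short steps, Python scripts to look and compute and a tool call to move; the robot and the scene stay as the last step left them, time stands still between calls to the robot, and variables do not carry over. Pictures are saved under pics/ and viewed, and the job is handed in when it is done.

Besides the shell and the picture viewer there is one more tool, called after "Emit:" as name(argument=value, ...), one argument or row to a line, values as JSON. apply_moves: Moves the arm, as the interface text tells. Its arguments: {"type":"object","properties":{"offset":{"type":"array"},"yaw":{"type":"array"},"jaw":{"type":"array"}},"required":["offset","yaw","jaw"]}

```bash
ls; mkdir -p pics; cat > h.py <<'E'
import numpy as np, cv2
from cell import env
def cam(name,fn=None):
    c=env.read_camera(name)
    if fn: cv2.imwrite('pics/'+fn,c['frame'][:,:,::-1])
    return c
def ray(c,u,v):
    R=np.array(c['rotation']); 
    d=R@np.array([(u-c['cx'])/c['fx'],(v-c['cy'])/c['fy'],1]); return np.array(c['xyz']),d
def at_z(c,u,v,z):
    o,d=ray(c,u,v); return o+d*(z-o[2])/d[2]
def proj(c,p):
    R=np.array(c['rotation']); q=R.T@(np.array(p,float)-np.array(c['xyz'])); return [c['fx']*q[0]/q[2]+c['cx'],c['fy']*q[1]/q[2]+c['cy']]
E
python3 - <<'E'
from h import *
for n in ['top','side']:
    c=cam(n,n+'0.png'); print(n,c['fx'],c['cx'],c['cy'],c['xyz'],np.round(c['rotation'],4).tolist())
print(env.state(), env.grasp_offset)
E
```

```text
pics
top 503.5185613686789 321.39813389492843 199.12490164586572 [ 387.77715021  -28.52776559 1520.42933157] [-3.0004, -0.0036, -1.5995]
side 461.5917304185005 316.6312597277473 196.32006021773776 [ 512.35106399 -872.84299677  859.52699713] [-2.2941, -0.0109, -0.0571]
{'t': 0.1, 'joints': array([-1.36555438e+00,  4.91467827e-01,  1.55940077e+00,  3.25813410e-06,
        1.09170649e+00, -1.05592665e-01]), 'qvel': array([ 0.00076661, -0.00202883, -0.00141531,  0.00083292, -0.00217405,
       -0.00038933]), 'tau': array([ 1.62145538e-03, -6.13624549e+01, -2.58607525e+01,  6.93751196e-02,
        4.69698559e-02, -6.11118776e-05]), 'eef_pos': array([ 191.13937809, -594.82090793,  214.13550601]), 'tcp_rot': array([-1.6793305 ,  1.56981389,  1.77309526]), 'ft_force': array([-0.45625492,  0.62838485,  0.40654156]), 'moment': array([ 0.00451464, -0.04743685,  0.02863806]), 'opening': 0.9986017172675584} 18.8
```

```bash
sed -i "s/R=np.array(c\['rotation'\])/R=Rot.from_euler('xyz',c['rotation']).as_matrix()/; s/^import numpy as np, cv2/import numpy as np, cv2\nfrom scipy.spatial.transform import Rotation as Rot/" h.py; cat h.py | head -20
```

```text
import numpy as np, cv2
from scipy.spatial.transform import Rotation as Rot
from cell import env
def cam(name,fn=None):
    c=env.read_camera(name)
    if fn: cv2.imwrite('pics/'+fn,c['frame'][:,:,::-1])
    return c
def ray(c,u,v):
    R=Rot.from_euler('xyz',c['rotation']).as_matrix(); 
    d=R@np.array([(u-c['cx'])/c['fx'],(v-c['cy'])/c['fy'],1]); return np.array(c['xyz']),d
def at_z(c,u,v,z):
    o,d=ray(c,u,v); return o+d*(z-o[2])/d[2]
def proj(c,p):
    R=Rot.from_euler('xyz',c['rotation']).as_matrix(); q=R.T@(np.array(p,float)-np.array(c['xyz'])); return [c['fx']*q[0]/q[2]+c['cx'],c['fy']*q[1]/q[2]+c['cy']]
```

View pics/top0.png

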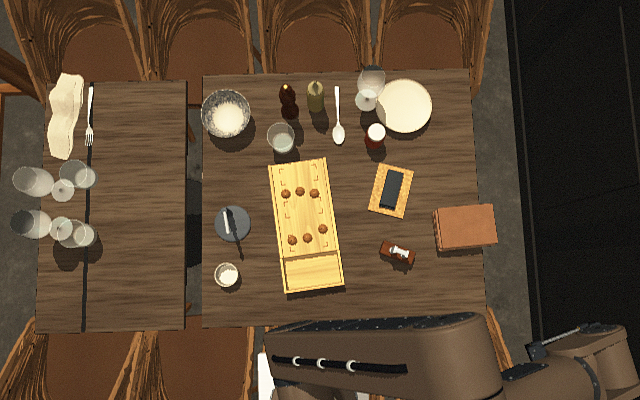

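View pics/side0.png

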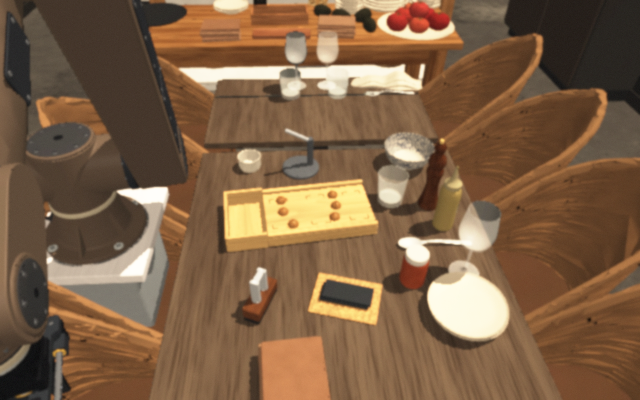

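```bash
python3 - <<'E'
from h import *
t=cv2.imread('pics/top0.png'); s=cv2.imread('pics/side0.png')
def crop(im,u0,v0,u1,v1,k,fn):
    cv2.imwrite('pics/'+fn,cv2.resize(im[v0:v1,u0:u1],None,fx=k,fy=k,interpolation=cv2.INTER_CUBIC))
crop(t,260,150,360,300,4,'t1.png')
crop(t,360,150,460,280,4,'t2.png')
crop(t,200,190,280,300,5,'t3.png')
crop(s,210,110,390,260,4,'s1.png')
crop(s,220,250,400,330,4,'s2.png')
E
```

```text
(no output)
```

View pics/t1.png

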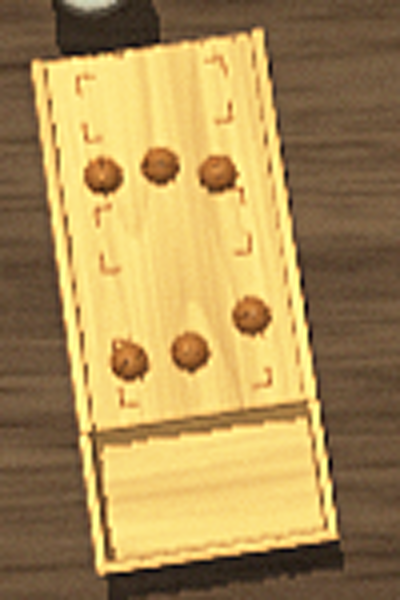

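View pics/t2.png

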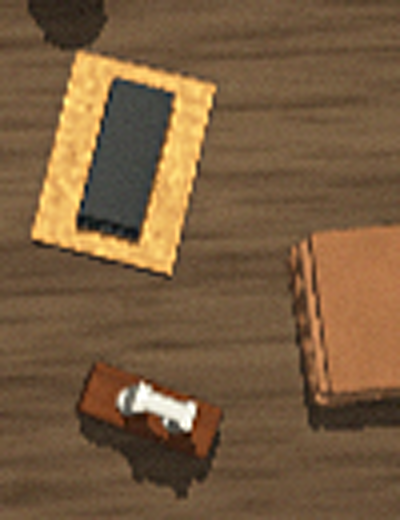

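View pics/t3.png

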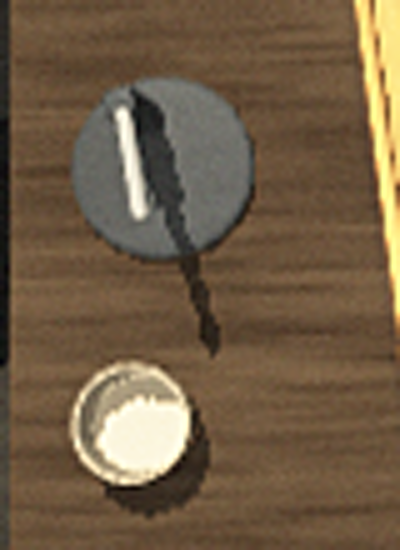

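View pics/s1.png

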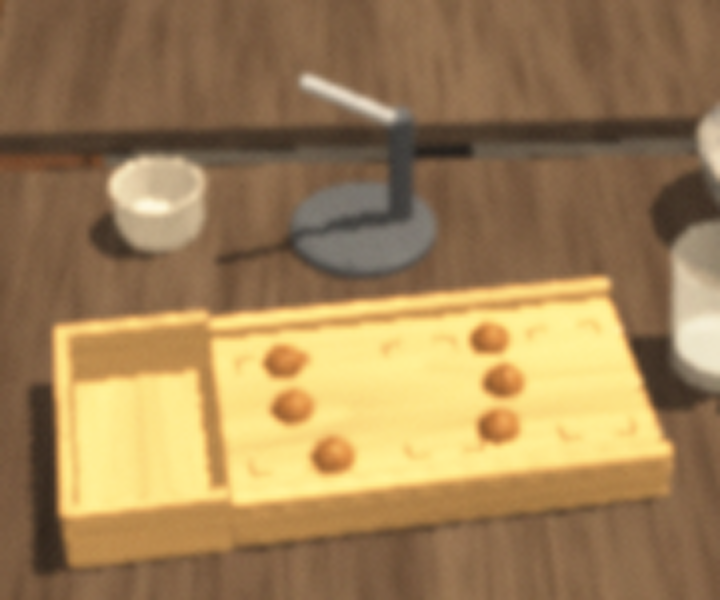

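View pics/s2.png

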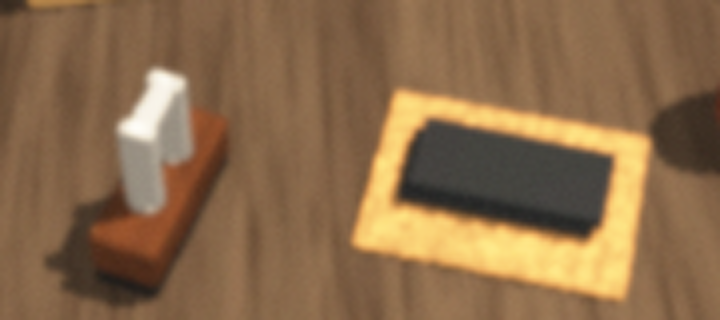

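```bash
cat >> h.py <<'E'
from scipy.optimize import least_squares
def fit(obs,x0,z=0.):
    """obs: list (cam, localpt, (u,v)); pose x,y,yaw at height z"""
    def T(p,q):
        c,s=np.cos(p[2]),np.sin(p[2]); return [p[0]+c*q[0]-s*q[1],p[1]+s*q[0]+c*q[1],z+q[2]]
    f=lambda p: np.concatenate([np.array(proj(c,T(p,q)))-uv for c,q,uv in obs])
    r=least_squares(f,x0,loss='soft_l1',x_scale=[10,10,.1])
    return r.x, f(r.x).reshape(-1,2), T
def full(lst,k,u0,v0): return [((a+.5)/k-.5+u0,(b+.5)/k-.5+v0) for a,b in lst]
E
cat > m0.py <<'E'
from h import *
t=env.read_camera('top'); s=env.read_camera('side')
np.set_printoptions(precision=1,suppress=True)
L=[(140,88,42),(140,-88,42),(-242,88,48),(-242,-88,48),(124,55,30),(124,-55,30),(76,55,30),(76,-55,30),(24,55,30),(-24,55,30),(24,-55,30),(-24,-55,30),(-124,55,30),(-124,-55,30)]
P=full([(33,62),(263,28),(103,575),(338,542),(80,77),(222,60),(88,138),(230,120),(97,208),(103,270),(240,192),(248,250),(124,405),(270,384)],4,260,150)
Ls=[(140,88,42),(140,-88,42),(-242,88,48),(-242,-88,48)]
Ps=full([(608,281),(670,447),(55,325),(65,518)],4,210,110)
ot=list(zip([t]*20,L,P)); os=list(zip([s]*20,Ls,Ps))
g=at_z(t,303,210,30); x0=[g[0],g[1],.1]
for o in (ot,os,ot+os):
    b,r,T=fit(o,x0); print('board',b[:2],b[2],np.degrees(b[2])); print(r.tolist() if 0 else r.T)
c_,s_=np.cos(b[2]),np.sin(b[2])
for uv in full([(103,175),(160,165),(217,173),(129,361),(190,351),(252,315)],4,260,150):
    w=at_z(t,*uv,37); d=w-[b[0],b[1],0]; print('shell',w[:2],[round(c_*d[0]+s_*d[1]),round(-s_*d[0]+c_*d[1])])
# scraper
Lc=[(20,50,40),(20,-50,40),(-20,-50,40),(-20,50,40),(0,22,100),(0,-22,100)]
Pc=full([(98,365),(222,405),(210,462),(78,412),(127,388),(193,418)],4,360,150)
Lcs=[(20,-50,40),(-20,-50,40),(20,50,40)]
print('scr', *[at_z(t,*q,z)[:2] for q,z in zip(Pc,[40]*4+[100]*2)])
# bar in side s2: ends (140,128) (168,75)
Pb=full([(140,126),(170,75)],4,220,250)
print('bar side',*[at_z(s,*q,100)[:2] for q in Pb])
w=at_z(t,398,252,100)
o=list(zip([t]*9,Lc,Pc)); p,r,_=fit(o,[w[0],w[1],-.35]); print('scr',p,np.degrees(p[2]));print(r.T)
# hook
for z in (10,): 
    e=full([(72,160),(254,160),(163,78),(163,260)],5,200,190); print('foot',*[at_z(t,*q,z)[:2] for q in e])
e=full([(122,108),(140,215)],5,200,190); print('peg top',at_z(t,*e[0],97)[:2],at_z(t,*e[1],142)[:2])
e=full([(398,118),(306,80)],4,210,110); print('peg side',at_z(s,*e[0],97)[:2],at_z(s,*e[1],142)[:2])
e=full([(293,230),(437,230),(363,184),(363,272)],4,210,110); print('foot s',*[at_z(s,*q,10 if i<2 else 10)[:2] for i,q in enumerate(e)])
# tiles
Lt=[(55,24,0),(55,-24,0),(-55,24,0),(-55,-24,0)]
Pt=full([(118,78),(177,95),(78,215),(138,230)],4,360,150)
Pts=full([(432,120),(613,155),(405,193),(592,228)],4,220,250)
print('mat',*[at_z(t,*q,6)[:2] for q in full([(78,50),(217,85),(172,275),(32,240)],4,360,150)])
for z in (26,36):
    print(z,'top',*[at_z(t,*q,z)[:2] for q in Pt],'side',*[at_z(s,*q,z)[:2] for q in Pts])
E
python3 m0.py
```

```text
board [577.   15.7] 0.11352165668680285 6.504311811486883
[[-0.6  0.1 -1.4  0.3 -0.4  0.3 -0.3  0.5 -0.3  0.4  0.5  0.7 -0.4  0. ]
 [-0.4  0.  -0.1 -0.7  0.4 -0.4  0.7  0.1  0.2  0.5 -1.   0.3  0.2  0.1]]
board [575.5  17.2] 0.11927576788955023 6.833998098253255
[[-0.2  1.6 -0.1 -0.7]
 [-1.4  0.6  0.5 -0.5]]
board [576.6  15.8] 0.11503327534251437 6.590921180692392
[[-0.7  0.  -1.3  0.4 -0.4  0.2 -0.3  0.4 -0.3  0.4  0.4  0.7 -0.4  0.1
   0.5  2.   0.4 -0.4]
 [-0.2  0.1  0.  -0.6  0.5 -0.3  0.8  0.2  0.3  0.6 -0.9  0.4  0.3  0.2
  -1.   1.2  0.5 -0.4]]
shell [618.7  66.9] [48, 46]
shell [625.1  24.3] [49, 3]
shell [617.8 -18. ] [37, -38]
shell [479.8  50.4] [-92, 45]
shell [485.9   5.4] [-91, 0]
shell [511.1 -41. ] [-72, -49]
scr [ 469.  -220.4] [ 437.2 -309.9] [ 396.1 -298.8] [ 435.1 -204.2] [ 449.  -232.3] [ 426.7 -277.6]
bar side [ 427.4 -271.5] [ 441.7 -238.5]
scr [ 435.2 -257.4   -0.4] -21.223276093456487
[[-0.9  0.5 -0.7 -0.2  1.7  0.1]
 [-1.   0.5 -0.8  0.2  2.  -0.2]]
foot [543.1 284.9] [540.  175.5] [591.3 230. ] [481.4 230.4]
peg top [563.  238.4] [498.2 220.3]
peg side [562.5 240.4] [497.2 224.2]
foot s [483.1 223.6] [590.8 219. ] [537.2 279.1] [533.9 171.6]
mat [ 712.5 -220.6] [ 682.2 -325.9] [ 537.1 -283.9] [ 566.7 -179.2]
26 top [ 685.8 -247.4] [ 671.5 -291.3] [ 582.2 -212.4] [ 569.6 -256.8] side [ 583.9 -216.6] [ 682.9 -245.9] [ 565.4 -265.8] [ 664.4 -293.5]
36 top [ 683.8 -245.9] [ 669.6 -289.6] [ 580.9 -211.2] [ 568.4 -255.3] side [ 583.1 -224.5] [ 680.8 -253.5] [ 564.8 -273.1] [ 662.6 -300.4]
```

```bash
cat >> h.py <<'E'
def st():
    s=env.state(); R=Rot.from_euler('xyz',s['tcp_rot']).as_matrix()
    ja=np.degrees(np.arctan2(R[1,1],R[0,1]))
    return s,ja,R
def plan(x,y,z,jaw_deg):
    """print shift units to reach; jaw_deg mod 180 nearest with j6 check"""
    s,ja,R=st(); d=(np.array([x,y,z])-s['eef_pos'])/25
    dy=(jaw_deg-ja+90)%180-90
    print('t %.1f off %s yaw %.2f (alt %.2f) j6 %.2f j1 %.2f'%(s['t'],np.round(d,3),dy/6,(dy-180*np.sign(dy))/6,s['joints'][5],s['joints'][0]))
def show():
    s,ja,R=st(); print('t %.2f pos %s jaw %.2f op %.3f F %s j6 %.2f'%(s['t'],np.round(s['eef_pos'],1),ja,s['opening'],np.round(s['ft_force'],1),s['joints'][5]))
E
python3 -c "
from h import *
s,ja,R=st();print(R.round(3),ja);plan(435,-256.5,180,69)"
```

```text
[[-0.     0.306 -0.952]
 [ 0.001 -0.952 -0.306]
 [-1.    -0.001 -0.   ]] -72.1921818984645
t 0.2 off [ 9.755 13.537 -1.372] yaw -6.47 (alt 23.53) j6 -0.11 j1 -1.37
```

Emit:
apply_moves(
  offset=[
    [3,4,0],
    [6,8,0],
    [9.75,13.54,0],
    [9.75,13.54,0],
    [9.75,13.54,0],
    [9.75,13.54,-1.37],
    [9.75,13.54,-1.37],
    [9.75,13.54,-1.37],
    [9.75,13.54,-1.37],
  ],
  yaw=[-2,-4,-6.47,-6.47,-6.47,-6.47,-6.47,-6.47,-6.47],
  jaw=[-1,-1,-1,-1,-1,-1,-1,-1,-1],
)

```text
t: 1.32
eef_pos: [434.9, -256.7, 180.2]
tcp_rot: [-1.97, 1.57, 0.805]
ft_force: [-0.5, -0.5, 0.6]
opening: 0.999
```

```bash
python3 -c "
from h import *
plan(435,-256.5,53,69)
c=cam('side'); cv2.imwrite('pics/a1.png',cv2.resize(c['frame'][150:350,150:350,::-1],None,fx=3,fy=3))
import pprint;print(proj(c,[435,-256.5,100]))"
```

```text
t 1.3 off [ 5.000e-03  9.000e-03 -5.087e+00] yaw -0.00 (alt 30.00) j6 1.27 j1 -0.66
[np.float64(258.5992218539443), np.float64(275.2341583797896)]
```

View pics/a1.png

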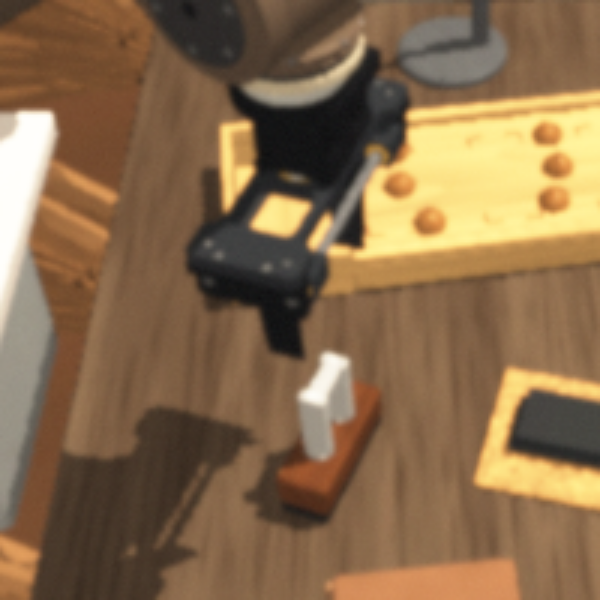

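The view shows the open gripper above and aligned with the scraper; the bar is at about (327,378) in the crop, matching the predicted (326,375). Descending and gripping.

Emit:
apply_moves(
  offset=[
    [0,0,-1.5],
    [0,0,-3],
    [0,0,-4.3],
    [0,0,-5.07],
    [0,0,-5.07],
    [0,0,-5.07],
    [0,0,-5.07],
    [0,0,-5.07],
    [0,0,-5.07],
    [0,0,-5.07],
    [0,0,-5.07],
    [0,0,-5.07],
  ],
  yaw=[0,0,0,0,0,0,0,0,0,0,0,0],
  jaw=[-1,-1,-1,-1,-1,1,1,1,1,1,1,1],
)

```text
t: 2.88
eef_pos: [434.8, -257.3, 53.7]
tcp_rot: [-2.943, 1.57, -0.168]
ft_force: [-0.0, -1.1, 0.6]
opening: 0.462
```

```bash
python3 -c "
from h import *
show()"
```

```text
t 2.88 pos [ 434.8 -257.3   53.7] jaw -111.03 op 0.462 F [-0.  -1.1  0.6] j6 1.27
```

```bash
cat >> h.py <<'E'
B=np.array([576.8,15.8,np.radians(6.55)])
def bw(x,y):
    c,s=np.cos(B[2]),np.sin(B[2]); return B[0]+c*x-s*y,B[1]+s*x+c*y
E
python3 -c "
from h import *
plan(*bw(102,25),150,96.55);plan(*bw(102,25),84.2,96.55);plan(*bw(-132,25),84.2,96.55)"
```

```text
t 2.9 off [ 9.618 12.383  3.854] yaw 4.60 (alt -25.40) j6 1.27 j1 -0.67
t 2.9 off [ 9.618 12.383  1.222] yaw 4.60 (alt -25.40) j6 1.27 j1 -0.67
t 2.9 off [ 0.319 11.315  1.222] yaw 4.60 (alt -25.40) j6 1.27 j1 -0.67
```

Emit:
apply_moves(
  offset=[
    [0,0,1.5],
    [0,0,3],
    [0,0,3.85],
    [1.5,2,3.85],
    [3,4,3.85],
    [5,6.3,3.85],
    [7,9,3.85],
    [9,11.6,3.85],
    [9.62,12.38,3.85],
    [9.62,12.38,3.85],
    [9.62,12.38,3.85],
  ],
  yaw=[0,0,0,1,2,3,4,4.6,4.6,4.6,4.6],
  jaw=[1,1,1,1,1,1,1,1,1,1,1],
)

```text
t: 4.25
eef_pos: [674.9, 53.0, 148.9]
tcp_rot: [-0.358, 1.57, 2.9]
ft_force: [-0.9, 0.9, -3.1]
opening: 0.464
```

```bash
python3 -c "
from h import *
show();plan(*bw(102,25),84.2,96.55);plan(*bw(-132,25),84.2,96.55)
c=cam('side'); cv2.imwrite('pics/a2.png',cv2.resize(c['frame'][110:310,200:420,::-1],None,fx=3,fy=3))
print([((a-200)*3,(b-110)*3) for a,b in [proj(c,[*bw(102+i*20,25+j*50),96]) for i in (1,-1) for j in (1,-1)]])"
```

```text
t 4.25 pos [674.9  53.  148.9] jaw -83.35 op 0.464 F [-0.9  0.9 -3.1] j6 1.44
t 4.2 off [ 0.015 -0.028 -2.587] yaw -0.02 (alt 29.98) j6 1.44 j1 -0.02
t 4.2 off [-9.284 -1.095 -2.587] yaw -0.02 (alt 29.98) j6 1.44 j1 -0.02
[(np.float64(475.26570465905456), np.float64(171.1273445820567)), (np.float64(503.3257436900694), np.float64(242.86337187916453)), (np.float64(431.785290341047), np.float64(175.42992540102227)), (np.float64(457.225089696015), np.float64(247.77031679195443))]
```

View pics/a2.png

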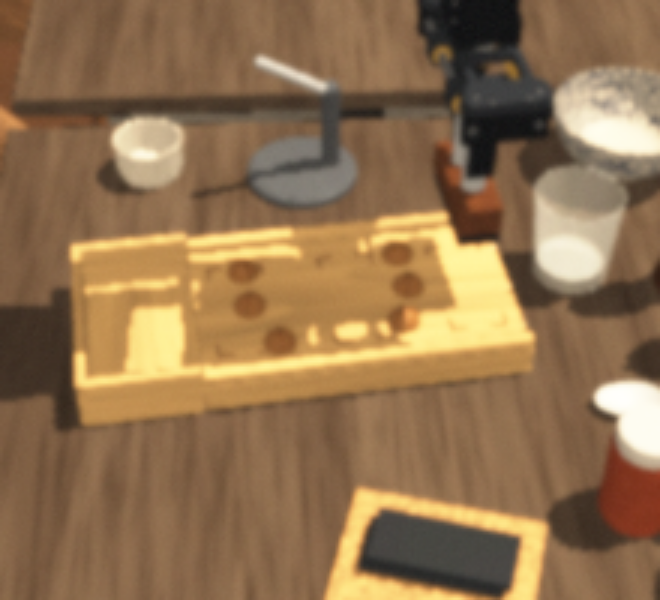

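Scraper is held upright above the far end of the board, clear of the rims; all six shells are between it and the tray. Lowering.

Emit:
apply_moves(
  offset=[
    [0,-0.03,-1],
    [0,-0.03,-2],
    [0,-0.03,-2.4],
    [0,-0.03,-2.6],
    [0,-0.03,-2.6],
    [0,-0.03,-2.6],
  ],
  yaw=[0,0,0,0,0,0],
  jaw=[1,1,1,1,1,1],
)

```text
t: 5.05
eef_pos: [674.8, 51.1, 85.0]
tcp_rot: [-2.994, 1.571, 0.262]
ft_force: [-0.4, 0.4, -2.0]
opening: 0.464
```

```bash
python3 -c "
from h import *
show();plan(*bw(-132,25),84.2,96.55)
c=cam('side'); cv2.imwrite('pics/a3.png',cv2.resize(c['frame'][110:270,200:420,::-1],None,fx=3,fy=3))"
```

```text
t 5.05 pos [674.8  51.1  85. ] jaw -83.42 op 0.464 F [-0.4  0.4 -2. ] j6 1.43
t 5.0 off [-9.281 -1.019 -0.032] yaw -0.01 (alt 29.99) j6 1.43 j1 -0.02
```

View pics/a3.png

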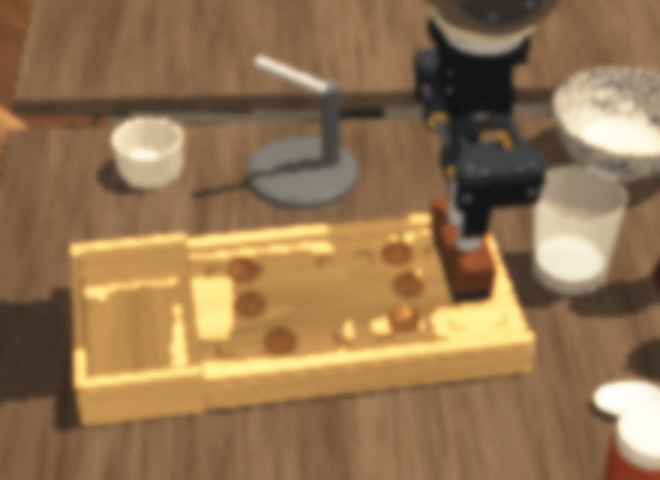

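Emit:
apply_moves(
  offset=[
    [-0.25,-0.0,-0.02],
    [-0.6,-0.04,-0.02],
    [-1.0,-0.08,-0.02],
    [-1.5,-0.14,-0.02],
    [-2.0,-0.2,-0.02],
    [-2.5,-0.26,-0.02],
    [-3.0,-0.31,-0.02],
    [-3.5,-0.37,-0.02],
    [-4.0,-0.43,-0.02],
    [-4.5,-0.48,-0.02],
    [-5.0,-0.54,-0.02],
    [-5.5,-0.6,-0.02],
    [-6.0,-0.66,-0.02],
    [-6.5,-0.71,-0.02],
    [-7.0,-0.77,-0.02],
    [-7.5,-0.83,-0.02],
    [-8.0,-0.88,-0.02],
    [-8.5,-0.94,-0.02],
    [-9.0,-0.99,-0.02],
    [-9.3,-1.02,-0.02],
  ],
  yaw=[0,0,0,0,0,0,0,0,0,0,0,0,0,0,0,0,0,0,0,0],
  jaw=[1,1,1,1,1,1,1,1,1,1,1,1,1,1,1,1,1,1,1,1],
)

```text
t: 7.6
eef_pos: [441.6, 25.5, 84.5]
tcp_rot: [-3.076, 1.571, 0.181]
ft_force: [0.0, -0.6, -0.3]
opening: 0.459
```

```bash
python3 -c "
from h import *
show()
c=cam('side'); cv2.imwrite('pics/a4.png',cv2.resize(c['frame'][110:270,200:420,::-1],None,fx=3,fy=3))"
```

```text
t 7.60 pos [441.6  25.5  84.5] jaw -83.42 op 0.459 F [ 0.  -0.6 -0.3] j6 1.36
```

View pics/a4.png

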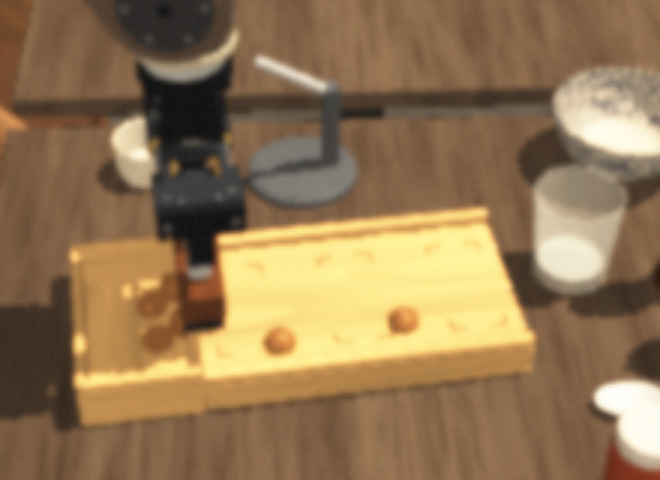

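Four shells are in the tray; two remain at the near side, crop (280,340) and (403,320). Second pass on the -y side.

```bash
python3 -c "
from h import *
plan(*bw(100,-25),84.2,96.55);plan(*bw(-132,-25),84.2,96.55)"
```

```text
t 7.7 off [ 9.517 -0.927 -0.015] yaw -0.01 (alt 29.99) j6 1.36 j1 -0.09
t 7.7 off [ 0.298 -1.985 -0.015] yaw -0.01 (alt 29.99) j6 1.36 j1 -0.09
```

Emit:
apply_moves(
  offset=[
    [0,0,1.2],
    [0,0,2.2],
    [0.7,0,2.5],
    [2,-0.2,2.5],
    [4,-0.4,2.5],
    [6,-0.6,2.5],
    [8,-0.85,2.5],
    [9.2,-0.9,2.5],
    [9.52,-0.93,2.5],
    [9.52,-0.93,2.5],
    [9.52,-0.93,1.5],
    [9.52,-0.93,0.5],
    [9.52,-0.93,0.1],
    [9.52,-0.93,-0.02],
    [9.52,-0.93,-0.02],
  ],
  yaw=[0,0,0,0,0,0,0,0,0,0,0,0,0,0,0],
  jaw=[1,1,1,1,1,1,1,1,1,1,1,1,1,1,1],
)

```text
t: 9.52
eef_pos: [679.2, 2.3, 84.8]
tcp_rot: [2.983, 1.57, -0.043]
ft_force: [0.7, 0.6, -3.8]
opening: 0.463
```

```bash
python3 -c "
from h import *
show();plan(*bw(-132,-25),84.2,96.55)
c=cam('side'); cv2.imwrite('pics/a5.png',cv2.resize(c['frame'][110:270,200:420,::-1],None,fx=3,fy=3))"
```

```text
t 9.53 pos [679.2   2.3  84.8] jaw -83.41 op 0.463 F [ 0.7  0.6 -3.8] j6 1.36
t 9.5 off [-9.227 -1.056 -0.026] yaw -0.01 (alt 29.99) j6 1.36 j1 -0.09
```

View pics/a5.png

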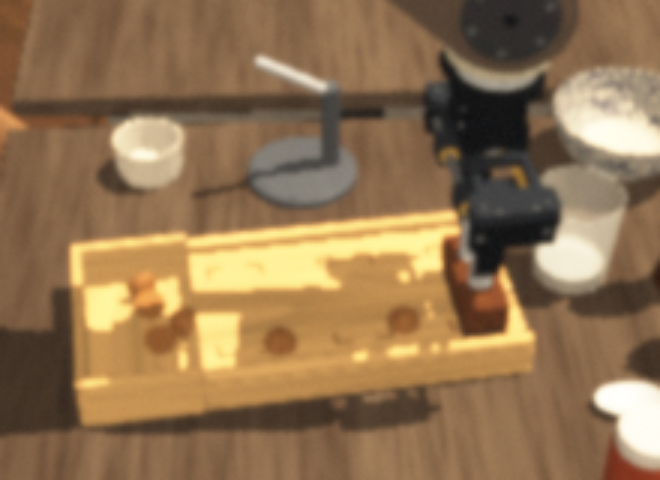

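Emit:
apply_moves(
  offset=[
    [-0.25,-0.03,-0.03],
    [-0.6,-0.07,-0.03],
    [-1.0,-0.11,-0.03],
    [-1.5,-0.17,-0.03],
    [-2.0,-0.23,-0.03],
    [-2.5,-0.29,-0.03],
    [-3.0,-0.34,-0.03],
    [-3.5,-0.4,-0.03],
    [-4.0,-0.46,-0.03],
    [-4.5,-0.51,-0.03],
    [-5.0,-0.57,-0.03],
    [-5.5,-0.63,-0.03],
    [-6.0,-0.69,-0.03],
    [-6.5,-0.74,-0.03],
    [-7.0,-0.8,-0.03],
    [-7.5,-0.86,-0.03],
    [-8.0,-0.91,-0.03],
    [-8.5,-0.97,-0.03],
    [-9.0,-1.03,-0.03],
    [-9.3,-1.06,-0.03],
  ],
  yaw=[0,0,0,0,0,0,0,0,0,0,0,0,0,0,0,0,0,0,0,0],
  jaw=[1,1,1,1,1,1,1,1,1,1,1,1,1,1,1,1,1,1,1,1],
)

```text
t: 12.08
eef_pos: [446.0, -24.3, 84.3]
tcp_rot: [3.024, 1.57, -0.003]
ft_force: [0.3, -0.0, -2.7]
opening: 0.46
```

Emit:
apply_moves(
  offset=[
    [0,0,0],
    [0,0,1],
    [0,0,2],
    [0,0,3.5],
    [1,1,4],
    [3,2,4],
    [4.5,2,4],
  ],
  yaw=[0,0,0,0,0,0,0],
  jaw=[1,1,1,1,1,1,1],
)

```text
t: 12.95
eef_pos: [560.4, 27.3, 184.6]
tcp_rot: [3.078, 1.569, 0.053]
ft_force: [0.3, -0.3, -2.5]
opening: 0.459
```

```bash
python3 -c "
from h import *
show()
c=cam('side'); cv2.imwrite('pics/a6.png',cv2.resize(c['frame'][90:270,200:420,::-1],None,fx=3,fy=3))
c=cam('top'); cv2.imwrite('pics/a6t.png',cv2.resize(c['frame'][150:330,180:450,::-1],None,fx=2.5,fy=2.5))"
```

```text
t 12.95 pos [560.4  27.3 184.6] jaw -83.31 op 0.459 F [ 0.3 -0.3 -2.5] j6 1.38
```

View pics/a6.png

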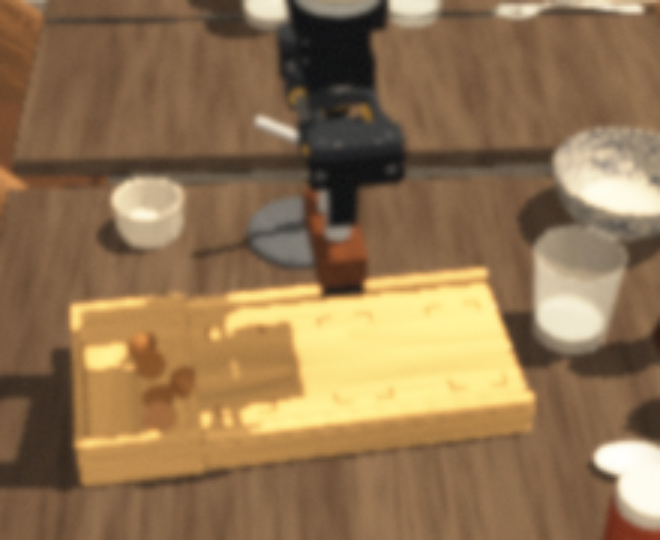

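View pics/a6t.png

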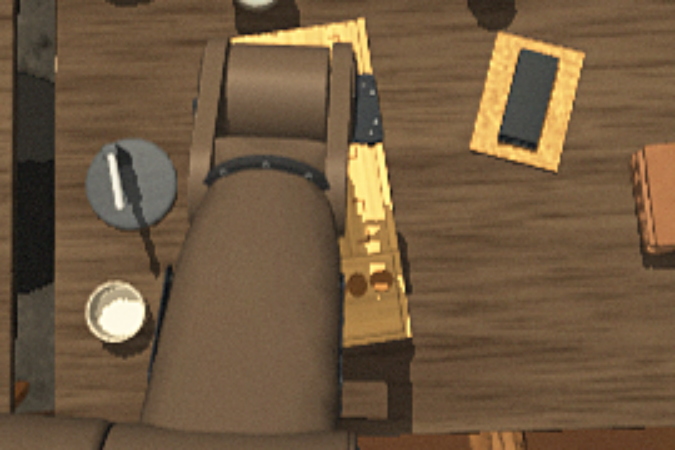

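```bash
cat >> h.py <<'E'
S=np.array([565.4,238.2]);SE=np.array([.968,.25])
def hk(h): return S-h*SE
E
python3 -c "
from h import *
plan(*hk(115),160,104.5)
plan(*hk(100),93+70+20-36.3,104.5)"
```

```text
t 13.1 off [-4.304  7.334 -0.955] yaw 1.31 (alt -28.69) j6 1.38 j1 -0.07
t 13.1 off [-3.723  7.484 -1.487] yaw 1.31 (alt -28.69) j6 1.38 j1 -0.07
```

Emit:
apply_moves(
  offset=[
    [-1.5,0,0],
    [-3.5,1,0],
    [-4.3,3,0],
    [-4.3,5,0],
    [-4.3,6.8,-0.5],
    [-4.3,7.33,-0.95],
    [-4.3,7.33,-0.95],
    [-4.3,7.33,-0.95],
  ],
  yaw=[0,0.5,1,1.31,1.31,1.31,1.31,1.31],
  jaw=[1,1,1,1,1,1,1,1],
)

```text
t: 14.05
eef_pos: [454.3, 208.4, 160.3]
tcp_rot: [2.896, 1.568, 0.007]
ft_force: [0.3, -0.5, -1.5]
opening: 0.463
```

```bash
python3 -c "
from h import *
show()
c=cam('side','a7f.png'); cv2.imwrite('pics/a7.png',cv2.resize(c['frame'][90:270,200:400,::-1],None,fx=4,fy=3.3)[:,:])
c=cam('top'); cv2.imwrite('pics/a7t.png',cv2.resize(c['frame'][150:310,200:350,::-1],None,fx=3.7,fy=3.7))
for h,z in ((100,146.7),(85,146.7-10.5),(70,146.7-21),(55,146.7-31.5),(38,103.3),(38,93)): plan(*hk(h),z,104.5)"
```

```text
t 14.05 pos [454.3 208.4 160.3] jaw -75.56 op 0.463 F [ 0.3 -0.5 -1.5] j6 1.62
t 14.2 off [ 0.565  0.193 -0.553] yaw 0.01 (alt -29.99) j6 1.62 j1 0.30
t 14.2 off [ 1.146  0.343 -0.973] yaw 0.01 (alt -29.99) j6 1.62 j1 0.30
t 14.2 off [ 1.727  0.493 -1.393] yaw 0.01 (alt -29.99) j6 1.62 j1 0.30
t 14.2 off [ 2.308  0.643 -1.813] yaw 0.01 (alt -29.99) j6 1.62 j1 0.30
t 14.2 off [ 2.966  0.813 -2.289] yaw 0.01 (alt -29.99) j6 1.62 j1 0.30
t 14.2 off [ 2.966  0.813 -2.701] yaw 0.01 (alt -29.99) j6 1.62 j1 0.30
```

View pics/a7.png

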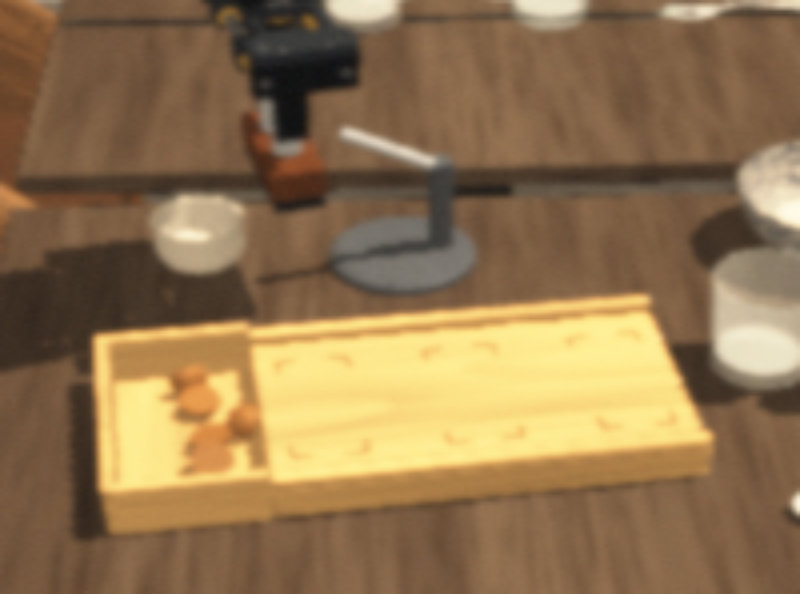

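View pics/a7t.png

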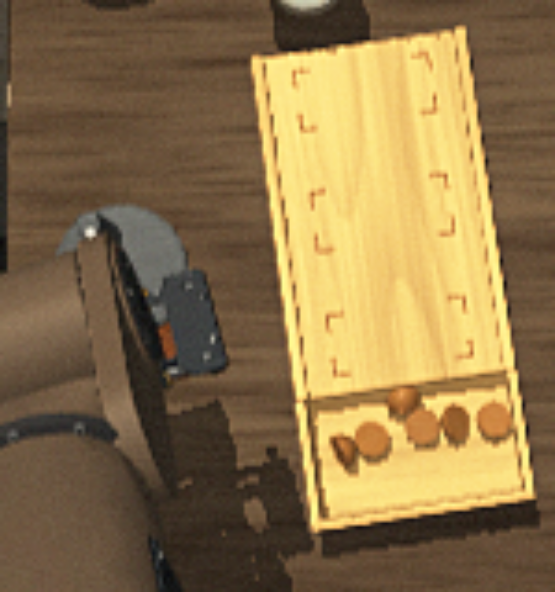

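```bash
python3 -c "
from h import *
c=cam('top');s=cam('side')
cv2.imwrite('pics/a8.png',cv2.resize(c['frame'][235:300,275:350,::-1],None,fx=8,fy=8,interpolation=2)); cv2.imwrite('pics/a8s.png',cv2.resize(s['frame'][180:260,220:300,::-1],None,fx=7,fy=7,interpolation=2))
o1,d1=ray(c,308.9,258.6);o2,d2=ray(s,261.2,216.7)
A=np.stack([d1,-d2],1);l=np.linalg.lstsq(A,o2-o1,rcond=None)[0];p=o1+d1*l[0];q=o2+d2*l[1];print(p,q)
m=(p+q)/2-[B[0],B[1],0];k,z=np.cos(B[2]),np.sin(B[2]);print(k*m[0]+z*m[1],-z*m[0]+k*m[1])"
```

```text
[424.10879002   2.08867201  19.78149923] [426.46751625   2.38063     19.84456207]
-152.07028433163933 3.8061868017384786
```

View pics/a8.png

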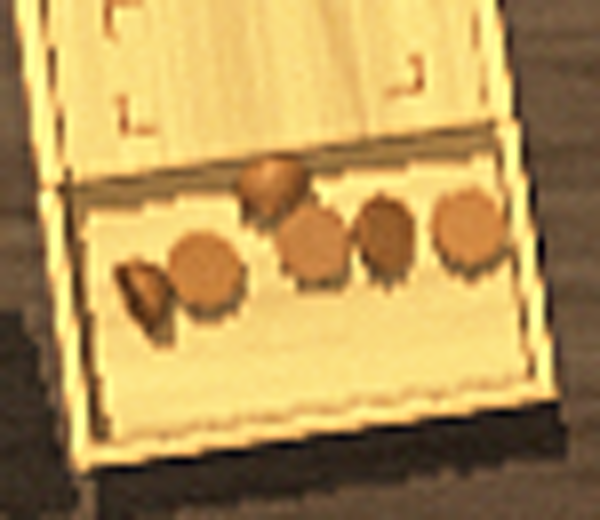

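View pics/a8s.png

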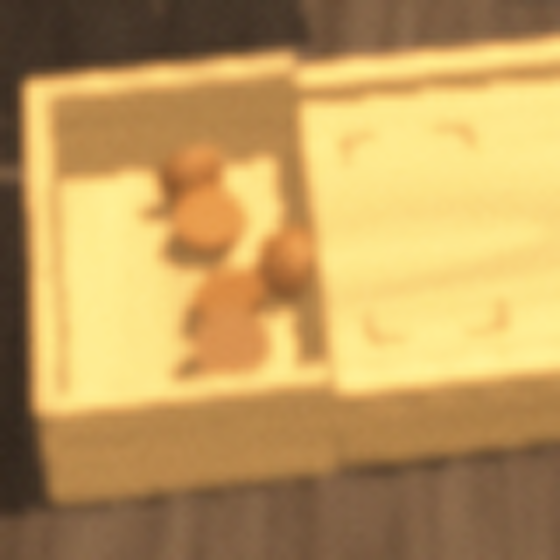

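All six shells are in the tray (one leans on the board's end face, centre at x≈-152, z≈20, so inside). Now move along the peg's slope with the bar above the peg.

Emit:
apply_moves(
  offset=[
    [0.3,0.1,-0.3],
    [0.57,0.2,-0.55],
    [0.86,0.27,-0.76],
    [1.15,0.34,-0.97],
    [1.44,0.42,-1.18],
    [1.73,0.5,-1.4],
    [1.73,0.5,-1.4],
    [1.73,0.5,-1.4],
  ],
  yaw=[0,0,0,0,0,0,0,0],
  jaw=[1,1,1,1,1,1,1,1],
)

```text
t: 15.25
eef_pos: [497.6, 221.1, 125.5]
tcp_rot: [2.991, 1.568, 0.101]
ft_force: [0.9, 0.0, -2.6]
opening: 0.461
```

```bash
python3 -c "
from h import *
show()
c=cam('side','b1f.png'); cv2.imwrite('pics/b1.png',cv2.resize(c['frame'][90:200,230:350,::-1],None,fx=6,fy=5.4,interpolation=2))
for h,z in ((55,146.7-31.5),(38,103.3),(38,93)): plan(*hk(h),z,104.5)"
```

```text
t 15.25 pos [497.6 221.1 125.5] jaw -75.58 op 0.461 F [ 0.9  0.  -2.6] j6 1.62
t 15.3 off [ 0.585  0.135 -0.417] yaw 0.01 (alt -29.99) j6 1.62 j1 0.30
t 15.3 off [ 1.243  0.305 -0.893] yaw 0.01 (alt -29.99) j6 1.62 j1 0.30
t 15.3 off [ 1.243  0.305 -1.305] yaw 0.01 (alt -29.99) j6 1.62 j1 0.30
```

View pics/b1.png

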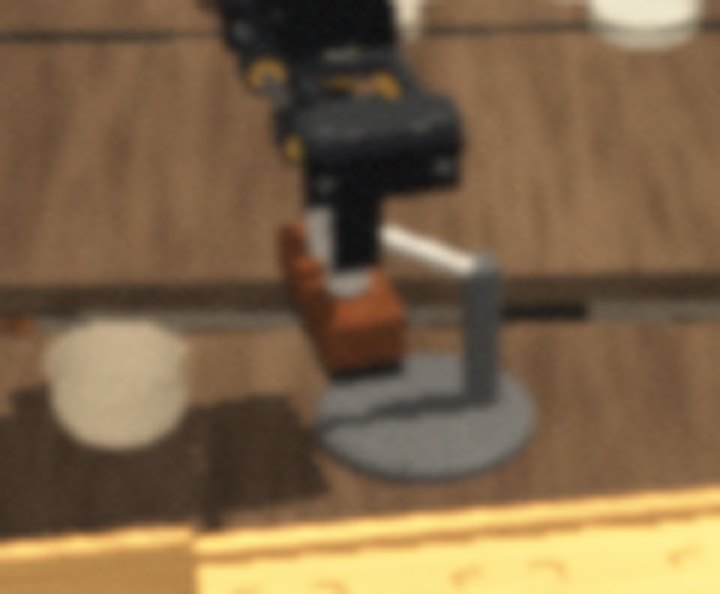

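Peg passes into the handle behind the finger, no contact force. Continue.

Emit:
apply_moves(
  offset=[
    [0.3,0.08,-0.21],
    [0.6,0.15,-0.43],
    [0.9,0.22,-0.65],
    [1.24,0.31,-0.89],
    [1.24,0.31,-0.89],
    [1.24,0.31,-1.0],
    [1.24,0.31,-1.1],
    [1.24,0.31,-1.15],
    [1.24,0.31,-1.15],
  ],
  yaw=[0,0,0,0,0,0,0,0,0],
  jaw=[1,1,1,1,1,1,1,1,1],
)

```text
t: 16.42
eef_pos: [528.5, 228.8, 96.9]
tcp_rot: [3.001, 1.567, 0.112]
ft_force: [-0.2, -0.5, -2.7]
opening: 0.457
```

```bash
python3 -c "
from h import *
show()
c=cam('side','b2f.png'); cv2.imwrite('pics/b2.png',cv2.resize(c['frame'][90:200,230:350,::-1],None,fx=6,fy=5.4,interpolation=2))"
```

```text
t 16.43 pos [528.5 228.8  96.9] jaw -75.58 op 0.457 F [-0.2 -0.5 -2.7] j6 1.61
```

View pics/b2.png

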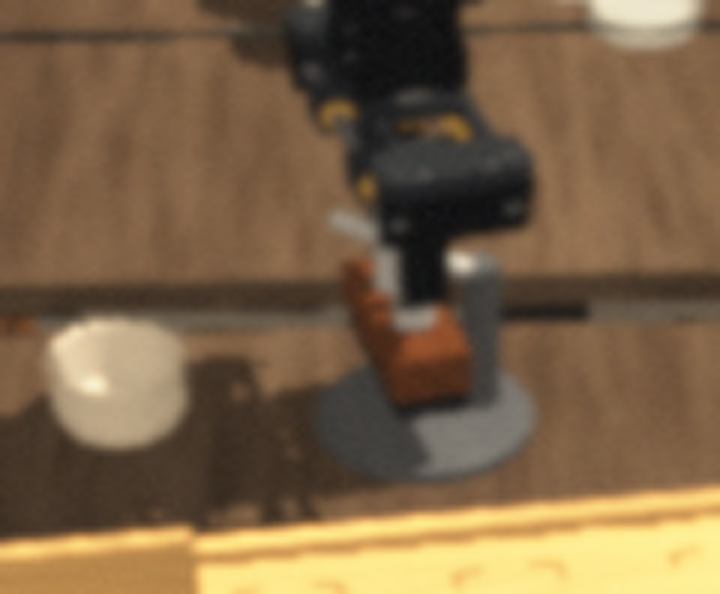

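Emit:
apply_moves(
  offset=[
    [0,0,-0.05],
    [0,0,-0.1],
    [0,0,-0.14],
    [0,0,-0.14],
  ],
  yaw=[0,0,0,0],
  jaw=[1,1,1,1],
)

```text
t: 16.98
eef_pos: [528.8, 228.9, 93.7]
tcp_rot: [3.037, 1.567, 0.147]
ft_force: [0.6, 1.1, 0.6]
opening: 0.461
```

Contact: weight (~3 N) has transferred to the peg. A hair lower, then open.

Emit:
apply_moves(
  offset=[
    [0,0,-0.03],
    [0,0,-0.03],
    [0,0,-0.03],
    [0,0,-0.03],
    [0,0,-0.03],
    [0,0,-0.03],
    [0,0,-0.03],
    [0,0,-0.03],
    [0,0,-0.03],
    [0,0,-0.03],
  ],
  yaw=[0,0,0,0,0,0,0,0,0,0],
  jaw=[1,0,-0.1,-0.2,-0.3,-0.4,-0.5,-0.5,-0.5,-0.5],
)

```text
t: 18.23
eef_pos: [528.8, 228.9, 93.0]
tcp_rot: [3.037, 1.567, 0.148]
ft_force: [0.5, -0.9, 0.8]
opening: 0.747
```

```bash
python3 -c "
from h import *
show()
c=cam('side','b3f.png'); cv2.imwrite('pics/b3.png',cv2.resize(c['frame'][90:200,230:350,::-1],None,fx=6,fy=5.4,interpolation=2))"
```

```text
t 18.23 pos [528.8 228.9  93. ] jaw -75.58 op 0.747 F [ 0.5 -0.9  0.8] j6 1.61
```

View pics/b3.png

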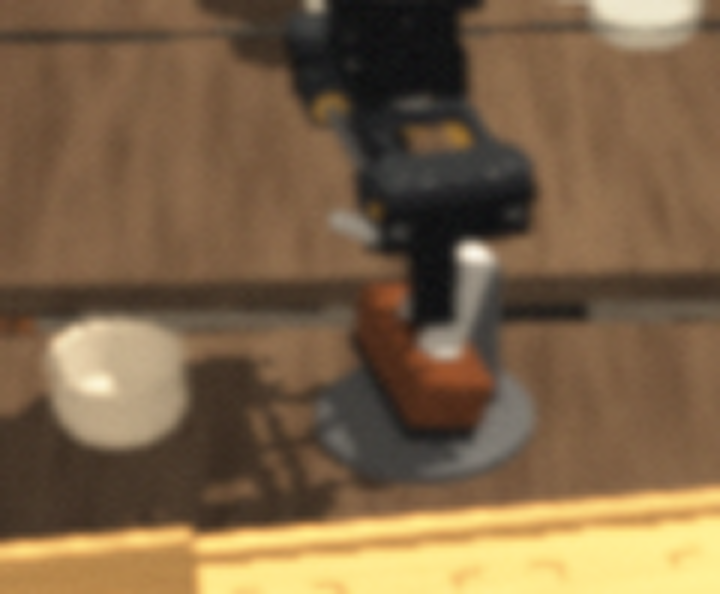

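Emit:
apply_moves(
  offset=[
    [0,0,0],
    [0,0,0],
    [0,0,0.5],
    [0,0,1.2],
    [0,0,2.5],
    [0,0,4],
    [-1,-1.5,5.5],
    [-1,-4,6],
    [-1,-6,6],
    [0,-8,6],
    [0,-10,6],
    [0,-12,6],
    [0,-12,6],
  ],
  yaw=[0,0,0,0,0,0,0,0,0,0,0,0,0],
  jaw=[-1,-1,-1,-1,-1,-1,-1,-1,-1,-1,-1,-1,-1],
)

```text
t: 19.9
eef_pos: [528.8, -73.8, 243.7]
tcp_rot: [2.925, 1.566, 0.031]
ft_force: [-0.6, -0.6, 0.6]
opening: 1.001
```

```bash
python3 -c "
from h import *
show()
c=cam('side','b4f.png'); cv2.imwrite('pics/b4.png',cv2.resize(c['frame'][90:200,230:350,::-1],None,fx=6,fy=5.4,interpolation=2))
c=cam('top','b4tf.png'); cv2.imwrite('pics/b4t.png',cv2.resize(c['frame'][180:260,190:290,::-1],None,fx=7,fy=7,interpolation=2))"
```

```text
t 19.90 pos [528.8 -73.8 243.7] jaw -75.80 op 1.001 F [-0.6 -0.6  0.6] j6 1.06
```

View pics/b4.png

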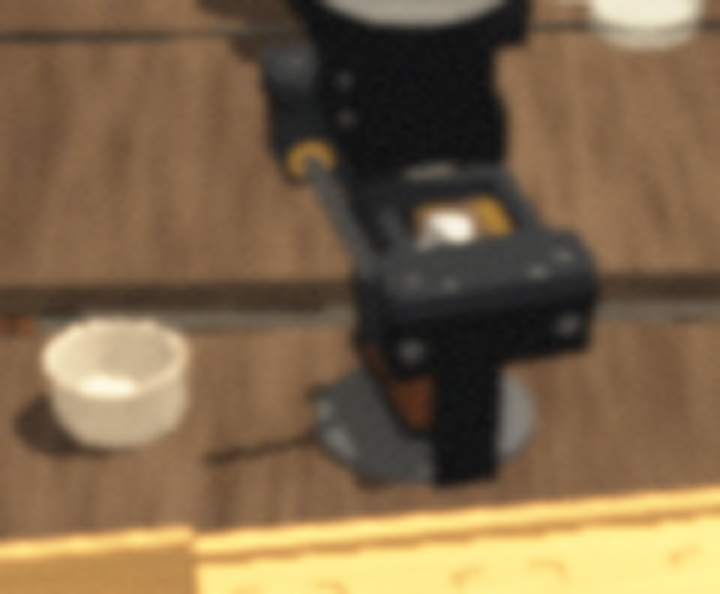

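View pics/b4t.png

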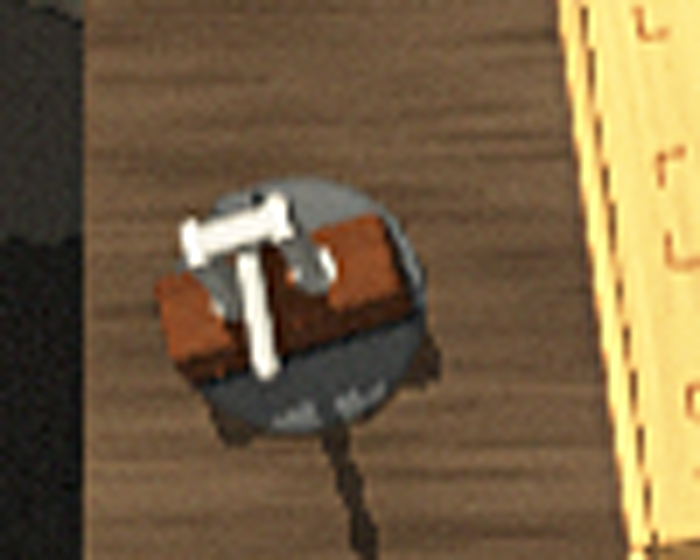

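View pics/b4tf.png

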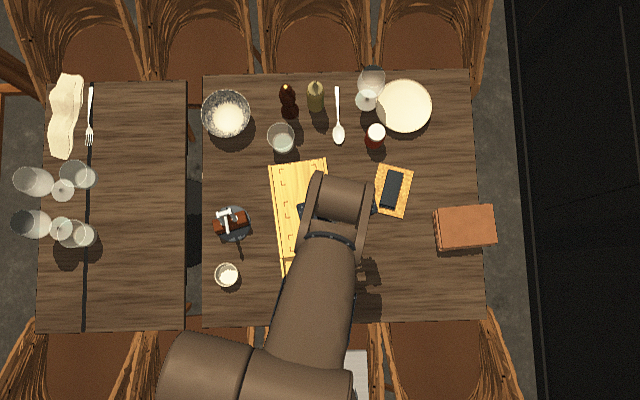

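```bash
python3 -c "
from h import *
t=cv2.imread('pics/b4tf.png');s=cv2.imread('pics/b4f.png')
cv2.imwrite('pics/c1.png',cv2.resize(t[155:225,365:425],None,fx=8,fy=8,interpolation=2))
cv2.imwrite('pics/c1s.png',cv2.resize(s[265:330,300:395],None,fx=8,fy=8,interpolation=2))"
```

```text
(no output)
```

View pics/c1.png

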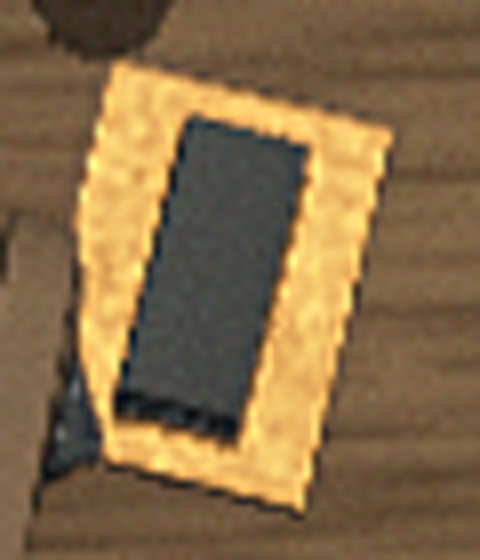

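View pics/c1s.png

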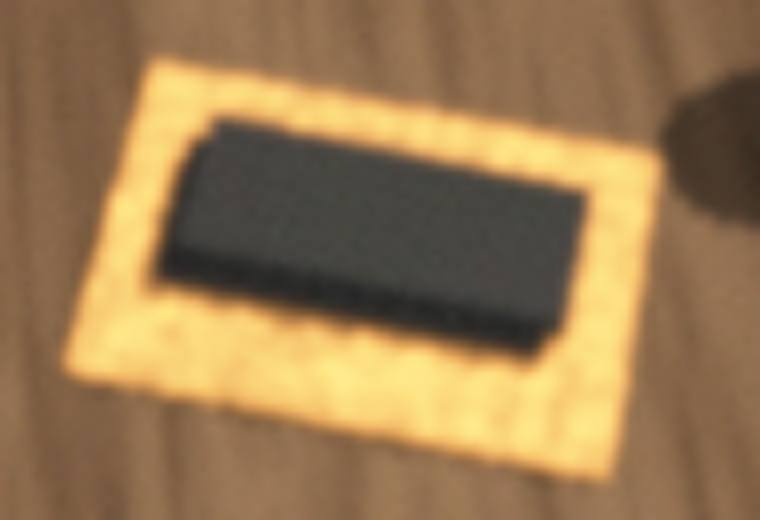

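```bash
python3 -c "
from h import *
np.set_printoptions(precision=1,suppress=True)
t=cam('top');s=cam('side')
L=[(55,24,0),(55,-24,0),(-55,24,0),(-55,-24,0)]
P=full([(188,117),(311,148),(117,395),(240,420)],8,365,155)
Ls=[(-55,24,0),(55,24,0),(-55,-24,0),(55,-24,0)]
Ps=full([(216,120),(588,188),(163,262),(552,325)],8,300,265)
for z in (16,26,36):
  for o in (list(zip([t]*4,L,P)),list(zip([s]*4,Ls,Ps)),list(zip([t]*4,L,P))+list(zip([s]*4,Ls,Ps))):
    p,r,_=fit(o,[626,-252,-.33],z); print(z,p[:2],np.degrees(p[2]),np.abs(r).mean())
"
```

```text
16 [ 628.7 -252.7] -16.651086941051265 0.1883275031772058
16 [ 624.9 -246.3] -15.842447328412945 0.7059671095021756
16 [ 626.5 -249.4] -16.36964799818643 1.0058981832677283
26 [ 627.  -251.2] -16.65583085509174 0.21152436418335085
26 [ 623.5 -253.7] -15.598272496442881 0.7029143015232862
26 [ 625.2 -252.2] -16.375955003466174 0.7189983291753546
36 [ 625.4 -249.7] -16.665890053475277 0.2586869095405362
36 [ 622.2 -261.2] -15.329432437075079 0.7422982042723234
36 [ 623.8 -255.1] -18.222317522702088 1.3831856008284866
```

```bash
python3 -c "
from h import *
t=cam('top'); print(at_z(t,376,132,94))
plan(626.3,-252,120,73.5);plan(626.3,-252,18.5,73.5)"
```

```text
[ 783.54222085 -204.3730857    94.        ]
t 20.1 off [ 3.899 -7.279 -4.931] yaw -5.17 (alt 24.83) j6 1.06 j1 -0.26
t 20.1 off [ 3.899 -7.279 -8.991] yaw -5.17 (alt 24.83) j6 1.06 j1 -0.26
```

Emit:
apply_moves(
  offset=[
    [1,-2,0],
    [2,-4,-0.5],
    [3,-6,-2],
    [3.9,-7.28,-3.5],
    [3.9,-7.28,-4.9],
    [3.9,-7.28,-4.9],
    [3.9,-7.28,-4.9],
    [3.9,-7.28,-4.9],
  ],
  yaw=[-1.5,-3,-4.5,-5.17,-5.17,-5.17,-5.17,-5.17],
  jaw=[-1,-1,-1,-1,-1,-1,-1,-1],
)

```text
t: 21.15
eef_pos: [627.1, -251.6, 122.9]
tcp_rot: [3.003, 1.563, -0.426]
ft_force: [-0.5, -0.2, -0.1]
opening: 0.998
```

```bash
python3 -c "
from h import *
show();plan(626.3,-252,18.5,73.5)
c=cam('side','d1f.png'); cv2.imwrite('pics/d1.png',cv2.resize(c['frame'][90:350,220:420,::-1],None,fx=3,fy=2.3,interpolation=2)); cv2.imwrite('pics/d1h.png',cv2.resize(c['frame'][110:190,250:340,::-1],None,fx=7,fy=7,interpolation=2))
"
```

```text
t 21.15 pos [ 627.1 -251.6  122.9] jaw -106.46 op 0.998 F [-0.5 -0.2 -0.1] j6 1.38
t 21.1 off [-0.03  -0.016 -4.178] yaw -0.01 (alt 29.99) j6 1.38 j1 -0.48
```

View pics/d1.png

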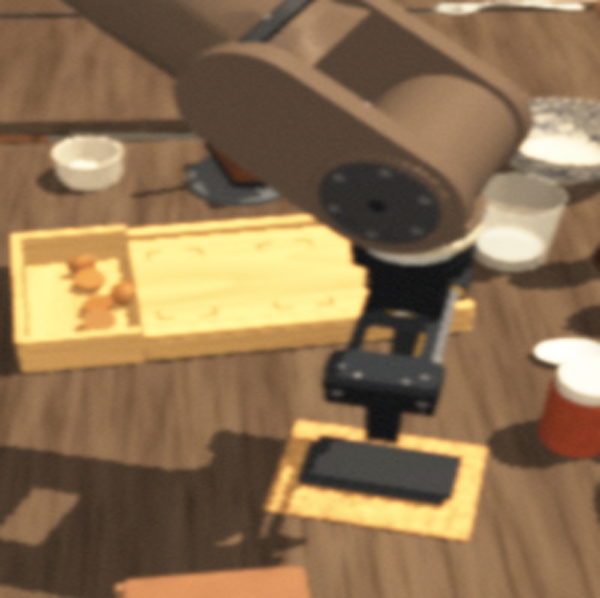

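View pics/d1h.png

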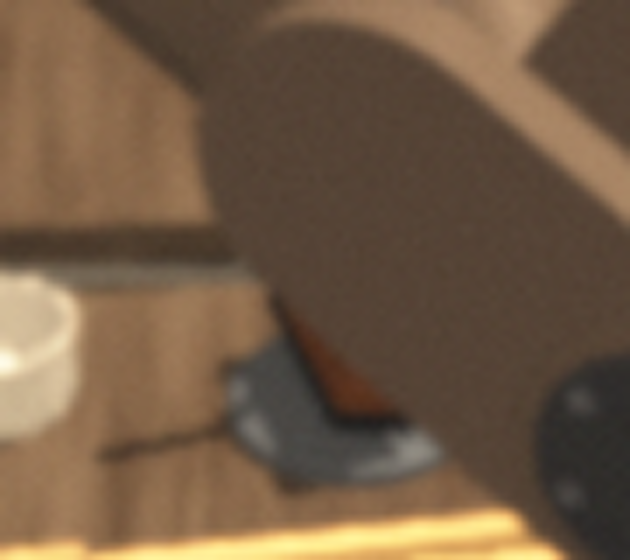

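Emit:
apply_moves(
  offset=[
    [-0.03,-0.02,-1.5],
    [-0.03,-0.02,-3],
    [-0.03,-0.02,-3.8],
    [-0.03,-0.02,-4.18],
    [-0.03,-0.02,-4.18],
    [-0.03,-0.02,-4.18],
    [-0.03,-0.02,-4.18],
    [-0.03,-0.02,-4.18],
    [-0.03,-0.02,-4.18],
    [-0.03,-0.02,-4.18],
    [-0.03,-0.02,-4.18],
    [-0.03,-0.02,-4.18],
  ],
  yaw=[0,0,0,0,0,0,0,0,0,0,0,0],
  jaw=[-1,-1,-1,-1,-1,1,1,1,1,1,1,1],
)

```text
t: 22.7
eef_pos: [626.2, -252.2, 18.3]
tcp_rot: [3.008, 1.564, -0.421]
ft_force: [-0.5, 0.6, 1.3]
opening: 0.502
```

Emit:
apply_moves(
  offset=[
    [0,0,0.3],
    [0,0,0.8],
    [0,0,1.5],
    [0,0,2.5],
    [0,0,3.5],
    [0,0,4],
    [0,0,4],
  ],
  yaw=[0,0,0,0,0,0,0],
  jaw=[1,1,1,1,1,1,1],
)

```text
t: 23.58
eef_pos: [626.4, -252.4, 119.4]
tcp_rot: [2.994, 1.562, -0.435]
ft_force: [1.2, -0.3, -1.5]
opening: 0.502
```

```bash
python3 -c "
from h import *
show()
c=cam('side','d2f.png'); cv2.imwrite('pics/d2.png',cv2.resize(c['frame'][150:350,270:450,::-1],None,fx=4,fy=3,interpolation=2))
plan(*bw(0,0),60,6.55);plan(*bw(0,0),33,6.55)
"
```

```text
t 23.57 pos [ 626.4 -252.4  119.4] jaw -106.48 op 0.502 F [ 1.2 -0.3 -1.5] j6 1.38
t 23.6 off [-1.97  10.718 -2.333] yaw -11.16 (alt 18.84) j6 1.38 j1 -0.48
t 23.6 off [-1.97  10.718 -3.413] yaw -11.16 (alt 18.84) j6 1.38 j1 -0.48
```

View pics/d2.png

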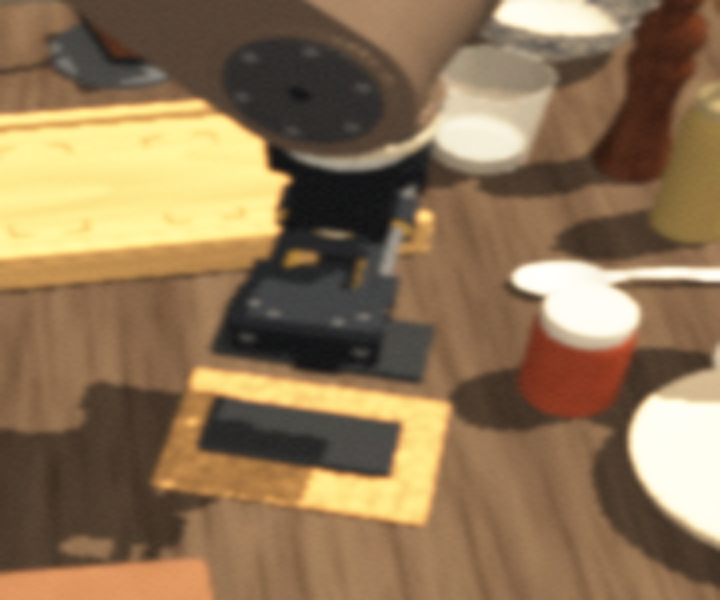

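Emit:
apply_moves(
  offset=[
    [0,0.6,0],
    [0,1.2,0],
    [-0.2,2,0],
    [-0.4,3,0],
    [-0.6,4,0],
    [-0.8,5,0],
    [-1,6,0],
    [-1.2,7,0],
    [-1.4,8,0],
    [-1.6,9,0],
    [-1.8,10,0],
    [-1.97,10.7,0],
    [-1.97,10.72,0],
    [-1.97,10.72,-1],
    [-1.97,10.72,-2],
    [-1.97,10.72,-2],
    [-1.97,10.72,-2],
  ],
  yaw=[1.3,2.8,4.4,6,7.6,9.2,10.8,12.4,14,15.6,17.2,18.5,18.84,18.84,18.84,18.84,18.84],
  jaw=[1,1,1,1,1,1,1,1,1,1,1,1,1,1,1,1,1],
)

```text
t: 25.75
eef_pos: [577.2, 15.4, 68.8]
tcp_rot: [2.956, 1.563, 1.498]
ft_force: [0.1, 0.4, -0.8]
opening: 0.502
```

```bash
python3 -c "
from h import *
show()
s=cam('side','d3f.png'); cv2.imwrite('pics/d3.png',cv2.resize(s['frame'][120:270,230:400,::-1],None,fx=4.5,fy=3.9,interpolation=2))
cv2.imwrite('pics/d3h.png',cv2.resize(s['frame'][110:190,250:340,::-1],None,fx=7,fy=7,interpolation=2))
c=cam('top','d3tf.png'); 
plan(*bw(0,0),32.8,6.55)
"
```

```text
t 25.75 pos [577.2  15.4  68.8] jaw 6.49 op 0.502 F [ 0.1  0.4 -0.8] j6 -0.21
t 25.9 off [-0.021  0.01  -1.458] yaw 0.00 (alt -30.00) j6 -0.21 j1 -0.09
```

View pics/d3.png

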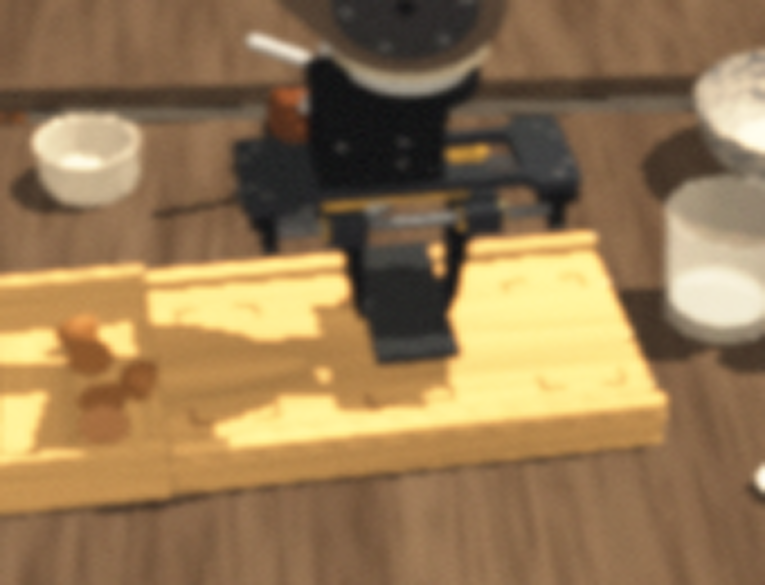

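View pics/d3h.png

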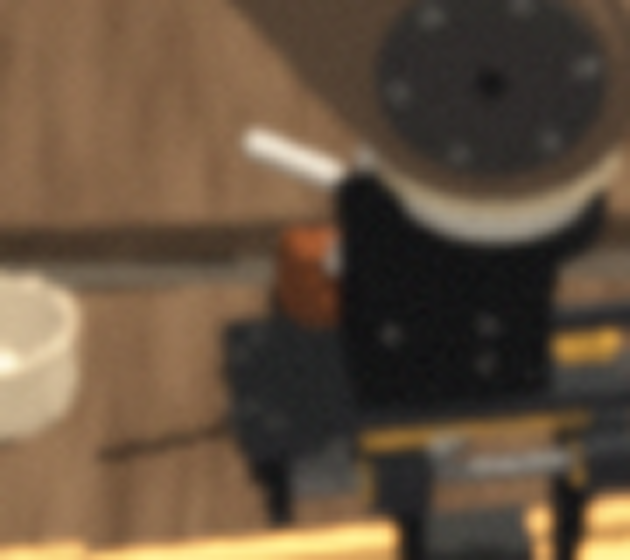

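View pics/d3tf.png

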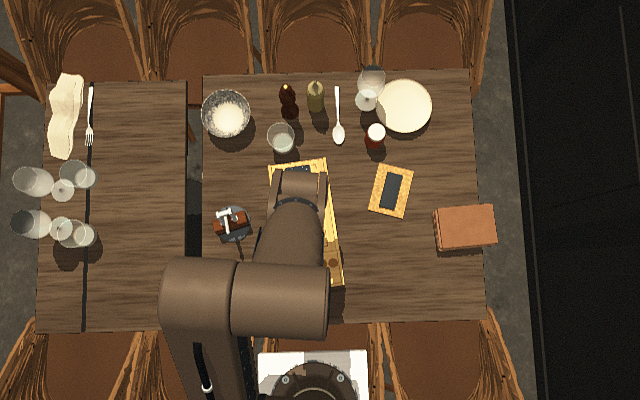

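```bash
python3 -c "
from h import *
s=cam('side')
for z in (76.5,66.5):
  for y in (-50,-55,-60):
    print(z,y,[((a-230)*4.5,(b-120)*3.9) for a,b in [proj(s,[*bw(x,y),z]) for x in (-24,24)]])
cv2.imwrite('pics/d4.png',cv2.resize(s['frame'][180:220,300:345,::-1],None,fx=14,fy=14,interpolation=2))
for y in (-50,-55,-60):
    print(y,[((a-300)*14,(b-180)*14) for a,b in [proj(s,[*bw(x,y),66.5]) for x in (-24,24)]])
"
```

```text
76.5 -50 [(np.float64(371.6728567542747), np.float64(348.9333395319674)), (np.float64(457.0119152376111), np.float64(340.7838165577482))]
76.5 -55 [(np.float64(373.1650145026081), np.float64(354.24832833206955)), (np.float64(458.76955225176266), np.float64(346.0426738269157))]
76.5 -60 [(np.float64(374.6668358968675), np.float64(359.597738539641)), (np.float64(460.5385078275913), np.float64(351.33539627977893))]
66.5 -50 [(np.float64(371.5808143164212), np.float64(360.34614326434814)), (np.float64(456.4331485835752), np.float64(352.17935532586154))]
66.5 -55 [(np.float64(373.06408191594426), np.float64(365.6671427673482)), (np.float64(458.1788715356803), np.float64(357.4444560009112))]
66.5 -60 [(np.float64(374.5569000774559), np.float64(371.0224034755504)), (np.float64(459.93577173148947), np.float64(362.7432672445834))]
-50 [(np.float64(176.0292000955327), np.float64(453.5502578720189)), (np.float64(440.0142400377895), np.float64(424.23358322104144))]
-55 [(np.float64(180.6438104051599), np.float64(472.65128172894225)), (np.float64(445.4453781110054), np.float64(443.1339446186556))]
-60 [(np.float64(185.28813357430727), np.float64(491.87529452761686)), (np.float64(450.91128983130056), np.float64(462.15531831388915))]
```

View pics/d4.png

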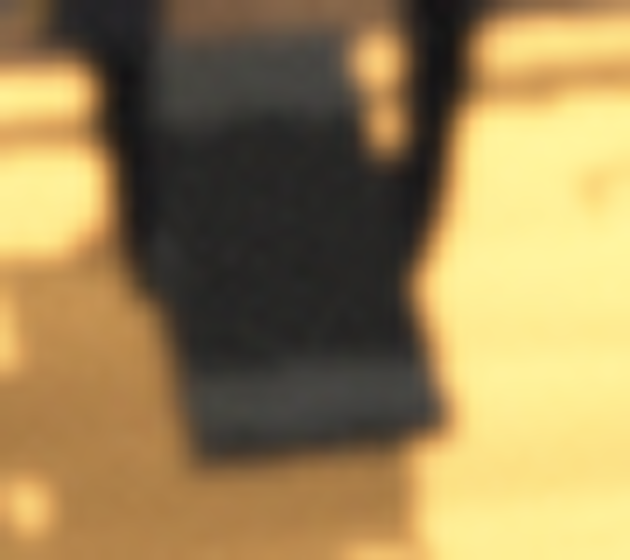

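Emit:
apply_moves(
  offset=[
    [-0.02,-0.03,-0.5],
    [-0.02,-0.03,-1],
    [-0.02,-0.03,-1.25],
    [-0.02,-0.03,-1.4],
    [-0.02,-0.03,-1.47],
    [-0.02,-0.03,-1.47],
  ],
  yaw=[0,0,0,0,0,0],
  jaw=[1,1,1,1,1,1],
)

```text
t: 26.65
eef_pos: [576.8, 14.9, 32.6]
tcp_rot: [2.782, 1.563, 1.326]
ft_force: [0.2, 0.4, -1.3]
opening: 0.5
```

```bash
python3 -c "
from h import *
show()"
```

```text
t 26.65 pos [576.8  14.9  32.6] jaw 6.54 op 0.500 F [ 0.2  0.4 -1.3] j6 -0.22
```

Emit:
apply_moves(
  offset=[
    [0,0,-0.02],
    [0,0,-0.02],
    [0,0,-0.02],
    [0,0,-0.02],
    [0,0,-0.02],
    [0,0,-0.02],
    [0,0,0.5],
    [0,0,1.5],
    [0,0,3],
    [0,-2,4.5],
    [0,-4,5],
    [0.5,-6,5],
    [0.5,-8,5],
    [0.5,-8,5],
  ],
  yaw=[0,0,0,0,0,0,0,0,0,0,0,0,0,0],
  jaw=[1,-0.1,-0.3,-0.5,-0.5,-0.5,-0.5,-0.5,-0.5,-0.5,-0.5,-0.5,-0.5,-0.5],
)

```text
t: 28.4
eef_pos: [589.2, -188.2, 158.3]
tcp_rot: [2.641, 1.564, 1.18]
ft_force: [-0.2, 0.4, 0.1]
opening: 0.748
```

```bash
python3 -c "
from h import *
show()
s=cam('side','e1f.png'); cv2.imwrite('pics/e1.png',cv2.resize(s['frame'][80:350,200:420,::-1],None,fx=3,fy=2.2,interpolation=2))
c=cam('top','e1tf.png'); cv2.imwrite('pics/e1t.png',cv2.resize(c['frame'][150:300,200:430,::-1],None,fx=3.4,fy=3.4,interpolation=2))
"
```

```text
t 28.40 pos [ 589.2 -188.2  158.3] jaw 6.33 op 0.748 F [-0.2  0.4  0.1] j6 -0.53
```

View pics/e1.png

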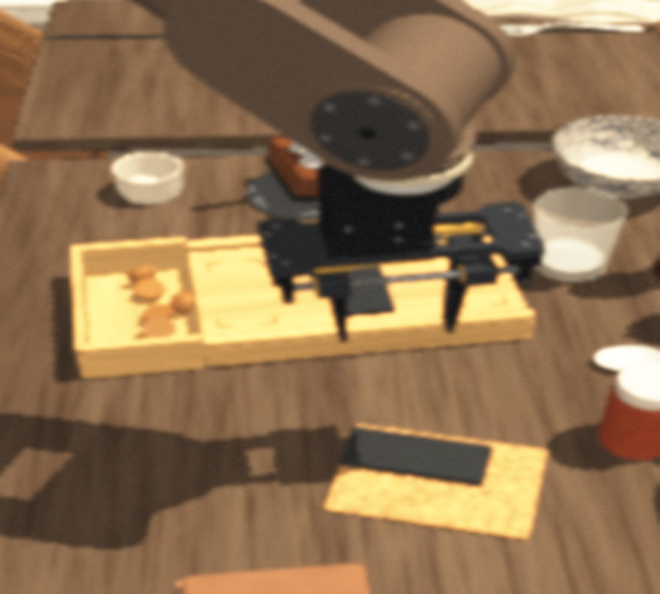

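View pics/e1t.png

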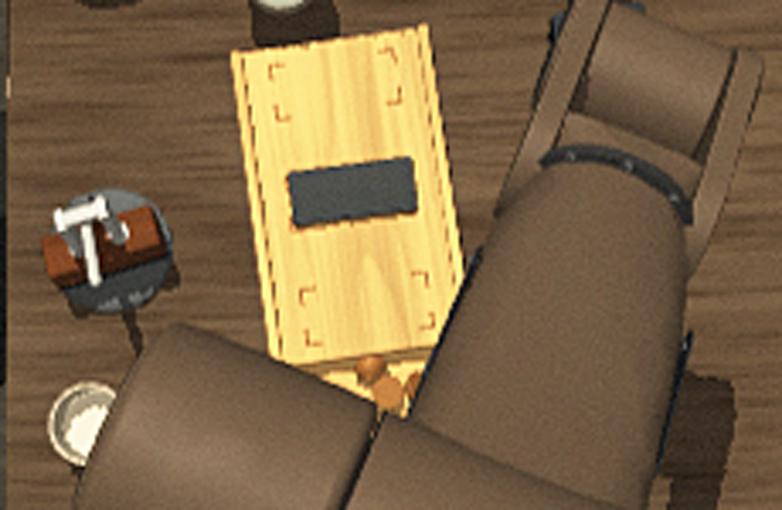

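Tile 2 covers mark 2 squarely. Tile 1 has been knocked toward the mat's back-left edge; I move aside to see it from both cameras.

Emit:
apply_moves(
  offset=[
    [-1,1,1],
    [-2.5,3,2],
    [-4,5,2],
    [-5,6,2],
    [-5,6,2],
  ],
  yaw=[0,0,0,0,0],
  jaw=[-1,-1,-1,-1,-1],
)

```text
t: 29.12
eef_pos: [462.3, -32.6, 209.0]
tcp_rot: [2.711, 1.563, 1.257]
ft_force: [0.7, 0.4, 0.5]
opening: 1.001
```

```bash
python3 -c "
from h import *
show()
s=cam('side','f1f.png'); cv2.imwrite('pics/f1.png',cv2.resize(s['frame'][260:330,300:395,::-1],None,fx=8,fy=8,interpolation=2))
cv2.imwrite('pics/f1h.png',cv2.resize(s['frame'][100:190,250:340,::-1],None,fx=6,fy=6,interpolation=2))
c=cam('top','f1tf.png'); cv2.imwrite('pics/f1t.png',cv2.resize(c['frame'][155:225,365:425,::-1],None,fx=8,fy=8,interpolation=2))
"
```

```text
t 29.12 pos [462.3 -32.6 209. ] jaw 6.69 op 1.001 F [0.7 0.4 0.5] j6 -0.34
```

View pics/f1.png

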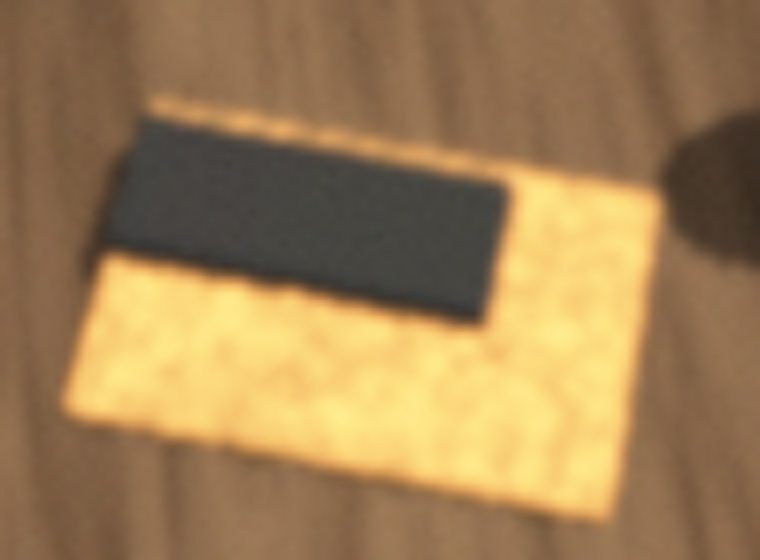

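View pics/f1t.png

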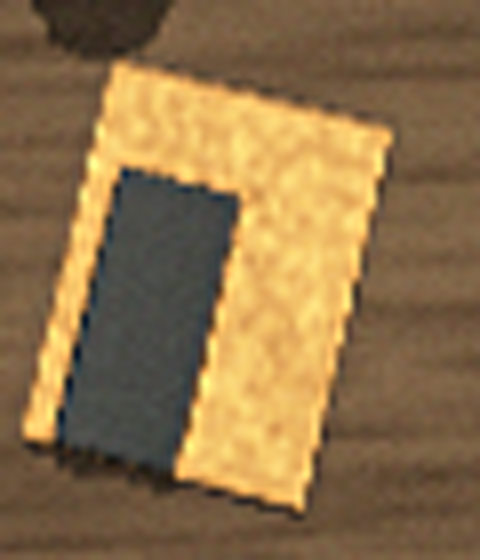

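View pics/f1h.png

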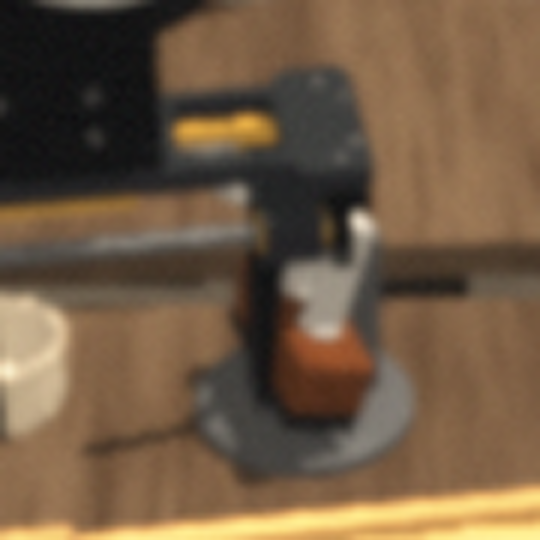

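```bash
python3 -c "
from h import *
np.set_printoptions(precision=1,suppress=True)
t=cam('top');s=cam('side')
L=[(55,24,0),(55,-24,0),(-55,24,0),(-55,-24,0)]
P=full([(121,169),(241,193),(60,438),(178,470)],8,365,155)
Ls=[(-55,24,0),(55,24,0),(-55,-24,0),(55,-24,0)]
Ps=full([(142,120),(510,183),(106,246),(487,312)],8,300,260)
z=16
for o in (list(zip([t]*4,L,P)),list(zip([s]*4,Ls,Ps)),list(zip([t]*4,L,P))+list(zip([s]*4,Ls,Ps))):
    p,r,_=fit(o,[600,-235,-.3],z); print(z,p[:2],np.degrees(p[2]),np.abs(r).mean())
plan(600,-233,120,75)
"
```

```text
16 [ 611.3 -227.6] -15.252583678571153 0.3610537568696479
16 [ 607.5 -228.7] -15.179940361859627 0.4730955494184812
16 [ 608.9 -228.1] -15.059450852306961 0.5260237390706237
t 29.3 off [ 5.4 -7.9 -3.5] yaw 11.42 (alt -18.58) j6 -0.34 j1 -0.22
```

```bash
python3 -c "
from h import *
plan(611,-227.9,100,74.9)
"
```

```text
t 29.3 off [ 5.849 -7.7   -4.33 ] yaw 11.40 (alt -18.60) j6 -0.34 j1 -0.22
```

Emit:
apply_moves(
  offset=[
    [1,-1.3,0],
    [2,-2.6,0],
    [3,-4,0],
    [4,-5.3,0],
    [5,-6.6,0],
    [5.85,-7.7,-0.5],
    [5.85,-7.7,-2],
    [5.85,-7.7,-3.5],
    [5.85,-7.7,-4.33],
    [5.85,-7.7,-4.33],
    [5.85,-7.7,-4.33],
  ],
  yaw=[1.5,3,4.5,6,7.5,9,10.5,11.4,11.4,11.4,11.4],
  jaw=[-1,-1,-1,-1,-1,-1,-1,-1,-1,-1,-1],
)

```text
t: 30.7
eef_pos: [611.5, -228.5, 100.6]
tcp_rot: [2.649, 1.564, 2.385]
ft_force: [0.2, 1.4, 1.0]
opening: 0.999
```

```bash
python3 -c "
from h import *
show();plan(611,-227.9,8.4,74.9)
s=cam('side','g1f.png'); cv2.imwrite('pics/g1.png',cv2.resize(s['frame'][180:340,270:430,::-1],None,fx=4.5,fy=3.7,interpolation=2))
"
```

```text
t 30.70 pos [ 611.5 -228.5  100.6] jaw 74.86 op 0.999 F [0.2 1.4 1. ] j6 -1.77
t 30.7 off [-0.021  0.024 -3.689] yaw 0.01 (alt -29.99) j6 -1.77 j1 -0.46
```

View pics/g1.png

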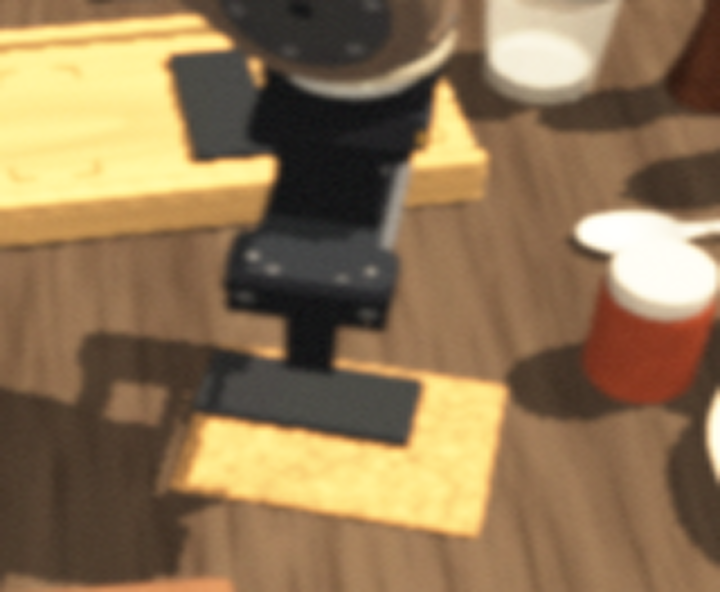

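Emit:
apply_moves(
  offset=[
    [-0.02,0.02,-1.5],
    [-0.02,0.02,-2.8],
    [-0.02,0.02,-3.4],
    [-0.02,0.02,-3.65],
    [-0.02,0.02,-3.68],
    [-0.02,0.02,-3.68],
    [-0.02,0.02,-3.68],
    [-0.02,0.02,-3.68],
    [-0.02,0.02,-3.68],
    [-0.02,0.02,-3.68],
    [-0.02,0.02,-3.68],
    [-0.02,0.02,-3.68],
  ],
  yaw=[0,0,0,0,0,0,0,0,0,0,0,0],
  jaw=[-1,-1,-1,-1,-1,1,1,1,1,1,1,1],
)

```text
t: 32.25
eef_pos: [611.0, -227.9, 9.0]
tcp_rot: [2.628, 1.565, 2.364]
ft_force: [-0.1, 0.4, -0.2]
opening: 0.501
```

Emit:
apply_moves(
  offset=[
    [0,0,0.3],
    [0,0,0.8],
    [0,0,1.5],
    [0,0,2.5],
    [0,0,3.5],
    [0,0,4.5],
    [0,0,4.5],
    [0,0,4.5],
  ],
  yaw=[0,0,0,0,0,0,0,0],
  jaw=[1,1,1,1,1,1,1,1],
)

```text
t: 33.25
eef_pos: [610.7, -227.8, 121.1]
tcp_rot: [2.649, 1.564, 2.385]
ft_force: [-0.8, 0.9, -1.0]
opening: 0.499
```

```bash
python3 -c "
from h import *
show();plan(*bw(-100,0),70,6.55)
"
```

```text
t 33.25 pos [ 610.7 -227.8  121.1] jaw 74.87 op 0.499 F [-0.8  0.9 -1. ] j6 -1.77
t 33.2 off [-5.331  9.287 -2.046] yaw -11.39 (alt 18.61) j6 -1.77 j1 -0.46
```

Emit:
apply_moves(
  offset=[
    [-0.4,0.8,0],
    [-1,2,0],
    [-1.8,3.2,0],
    [-2.6,4.6,0],
    [-3.4,6,0],
    [-4.2,7.4,0],
    [-5,8.7,0],
    [-5.33,9.29,0],
    [-5.33,9.29,-0.5],
    [-5.33,9.29,-1.5],
    [-5.33,9.29,-2.05],
    [-5.33,9.29,-2.05],
    [-5.33,9.29,-2.05],
  ],
  yaw=[-1.3,-2.7,-4.2,-5.7,-7.2,-8.7,-10.2,-11.39,-11.39,-11.39,-11.39,-11.39,-11.39],
  jaw=[1,1,1,1,1,1,1,1,1,1,1,1,1],
)

```text
t: 34.88
eef_pos: [477.8, 4.2, 70.0]
tcp_rot: [2.624, 1.564, 1.167]
ft_force: [-0.2, -0.8, -0.7]
opening: 0.503
```

```bash
python3 -c "
from h import *
show();plan(*bw(-100,0),33.2,6.55)
s=cam('side','g2f.png'); cv2.imwrite('pics/g2.png',cv2.resize(s['frame'][150:250,230:350,::-1],None,fx=6,fy=6,interpolation=2))
z=env.state()['eef_pos'][2]-3
for y in (-50,-55,-60):
    print(y,[(((a-230)*6).round(),((b-150)*6).round()) for a,b in [proj(s,[*bw(x,y),z]) for x in (-124,-76)]])
"
```

```text
t 34.88 pos [477.8   4.2  70. ] jaw 6.54 op 0.503 F [-0.2 -0.8 -0.7] j6 -0.26
t 34.9 off [-0.013  0.008 -1.474] yaw 0.00 (alt -30.00) j6 -0.26 j1 -0.13
-50 [(np.float64(256.0), np.float64(400.0)), (np.float64(371.0), np.float64(387.0))]
-55 [(np.float64(257.0), np.float64(408.0)), (np.float64(373.0), np.float64(395.0))]
-60 [(np.float64(258.0), np.float64(416.0)), (np.float64(375.0), np.float64(403.0))]
```

View pics/g2.png

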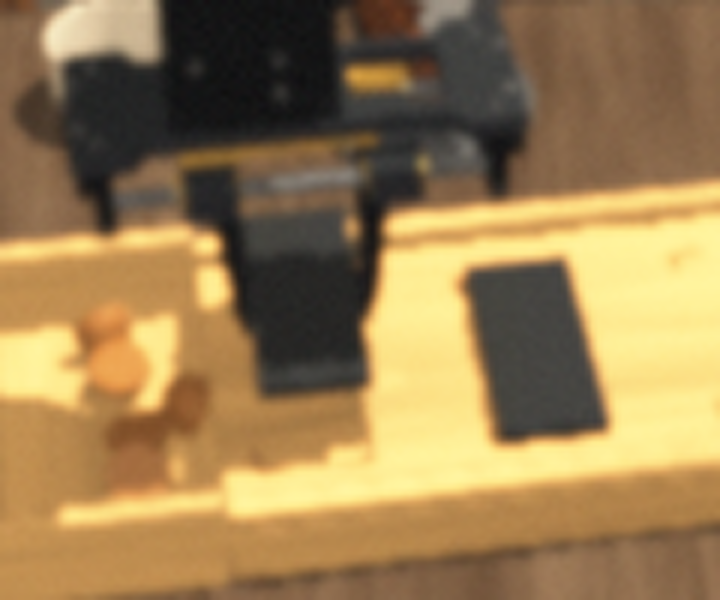

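Emit:
apply_moves(
  offset=[
    [0,-0.13,-0.5],
    [0,-0.13,-1],
    [0,-0.13,-1.25],
    [0,-0.13,-1.4],
    [0,-0.13,-1.49],
    [0,-0.13,-1.49],
  ],
  yaw=[0,0,0,0,0,0],
  jaw=[1,1,1,1,1,1],
)

```text
t: 35.67
eef_pos: [477.9, 1.0, 33.1]
tcp_rot: [2.517, 1.564, 1.061]
ft_force: [-0.0, -0.3, -1.3]
opening: 0.502
```

```bash
python3 -c "
from h import *
show()
s=cam('side','g3f.png'); cv2.imwrite('pics/g3.png',cv2.resize(s['frame'][150:250,230:350,::-1],None,fx=6,fy=6,interpolation=2))
for zz in (30,40):
  for y in (-50,-55,-60):
    print(y,[(((a-230)*6).round(),((b-150)*6).round()) for a,b in [proj(s,[*bw(x,y),zz]) for x in (-124,-76,-24,24)]])
"
```

```text
t 35.67 pos [477.9   1.   33.1] jaw 6.55 op 0.502 F [-0.  -0.3 -1.3] j6 -0.27
-50 [(np.float64(260.0), np.float64(464.0)), (np.float64(374.0), np.float64(451.0)), (np.float64(495.0), np.float64(437.0)), (np.float64(606.0), np.float64(424.0))]
-55 [(np.float64(261.0), np.float64(472.0)), (np.float64(375.0), np.float64(459.0)), (np.float64(497.0), np.float64(445.0)), (np.float64(608.0), np.float64(432.0))]
-60 [(np.float64(263.0), np.float64(480.0)), (np.float64(377.0), np.float64(467.0)), (np.float64(499.0), np.float64(453.0)), (np.float64(610.0), np.float64(440.0))]
-50 [(np.float64(259.0), np.float64(447.0)), (np.float64(373.0), np.float64(434.0)), (np.float64(495.0), np.float64(420.0)), (np.float64(607.0), np.float64(407.0))]
-55 [(np.float64(260.0), np.float64(455.0)), (np.float64(375.0), np.float64(442.0)), (np.float64(497.0), np.float64(428.0)), (np.float64(609.0), np.float64(415.0))]
-60 [(np.float64(261.0), np.float64(464.0)), (np.float64(376.0), np.float64(450.0)), (np.float64(499.0), np.float64(436.0)), (np.float64(611.0), np.float64(424.0))]
```

View pics/g3.png

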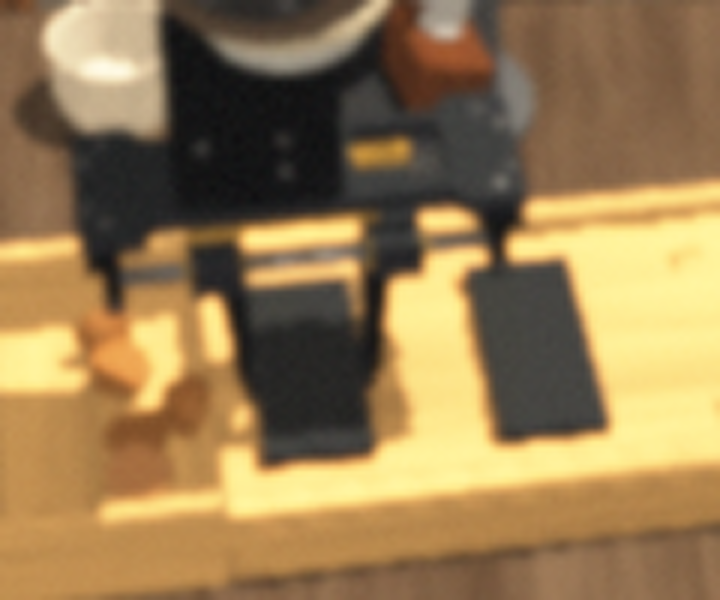

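```bash
python3 -c "
from h import *
im=cv2.imread('pics/f1tf.png'); cv2.imwrite('pics/g4.png',cv2.resize(im[150:270,265:345],None,fx=7,fy=5,interpolation=2)[:600])
c=cam('top')
print([(((a-265)*7+3).round(),((b-150)*5+2).round()) for a,b in [proj(c,[*bw(x,y),40]) for x in (-24,24) for y in (-55,55)]])
"
```

```text
[(np.float64(405.0), np.float64(312.0)), (np.float64(147.0), np.float64(339.0)), (np.float64(388.0), np.float64(233.0)), (np.float64(131.0), np.float64(259.0))]
```

View pics/g4.png

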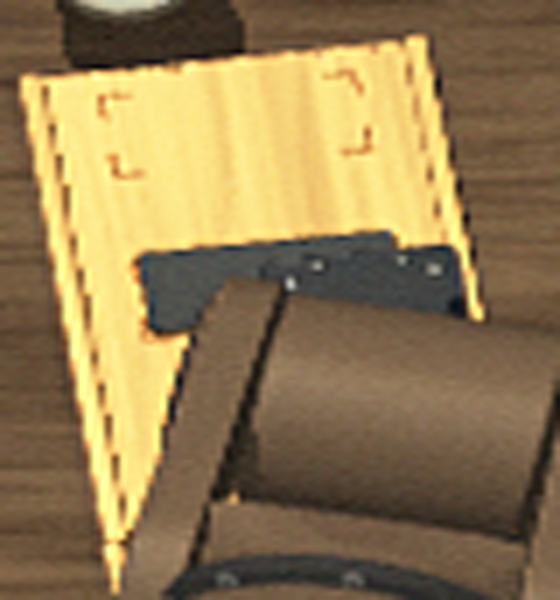

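Emit:
apply_moves(
  offset=[
    [0,-0.05,0],
    [0,-0.05,-0.02],
    [0,-0.05,-0.02],
    [0,-0.05,-0.02],
    [0,-0.05,-0.02],
    [0,-0.05,-0.02],
    [0,-0.05,-0.02],
    [0,-0.05,0.5],
    [0,-0.05,1.5],
    [0,-0.05,3],
    [0,-2,5],
    [0.5,-5,6],
    [0.5,-8,6],
    [0.5,-11,6],
    [0.5,-13,6],
    [0.5,-13,6],
  ],
  yaw=[0,0,0,0,0,0,0,0,0,0,0,0,0,0,0,0],
  jaw=[1,1,1,-0.1,-0.3,-0.5,-0.5,-0.5,-0.5,-0.5,-0.5,-0.5,-0.5,-0.5,-0.5,-0.5],
)

```text
t: 37.78
eef_pos: [489.9, -326.8, 184.1]
tcp_rot: [2.363, 1.564, 0.905]
ft_force: [-0.5, 0.9, -0.4]
opening: 0.752
```

```bash
python3 -c "
from h import *
show()
s=cam('side','i1f.png'); cv2.imwrite('pics/i1.png',cv2.resize(s['frame'][80:330,200:420,::-1],None,fx=3.5,fy=2.4,interpolation=2))
cv2.imwrite('pics/i1h.png',cv2.resize(s['frame'][110:190,250:340,::-1],None,fx=8,fy=7,interpolation=2))
c=cam('top','i1tf.png'); cv2.imwrite('pics/i1t.png',cv2.resize(c['frame'][150:300,200:350,::-1],None,fx=5,fy=4,interpolation=2))
f=lambda X,z:[(((a-200)*5+2).round(),((b-150)*4+2).round()) for a,b in [proj(c,[*bw(x,y),z]) for x in X for y in (-55,55)]]
print(f((-24,24),40),f((-124,-76),40))
"
```

```text
t 37.77 pos [ 489.9 -326.8  184.1] jaw 6.44 op 0.752 F [-0.5  0.9 -0.4] j6 -0.82
[(np.float64(614.0), np.float64(250.0)), (np.float64(430.0), np.float64(271.0)), (np.float64(602.0), np.float64(187.0)), (np.float64(419.0), np.float64(208.0))] [(np.float64(638.0), np.float64(384.0)), (np.float64(452.0), np.float64(406.0)), (np.float64(626.0), np.float64(320.0)), (np.float64(441.0), np.float64(341.0))]
```

View pics/i1.png

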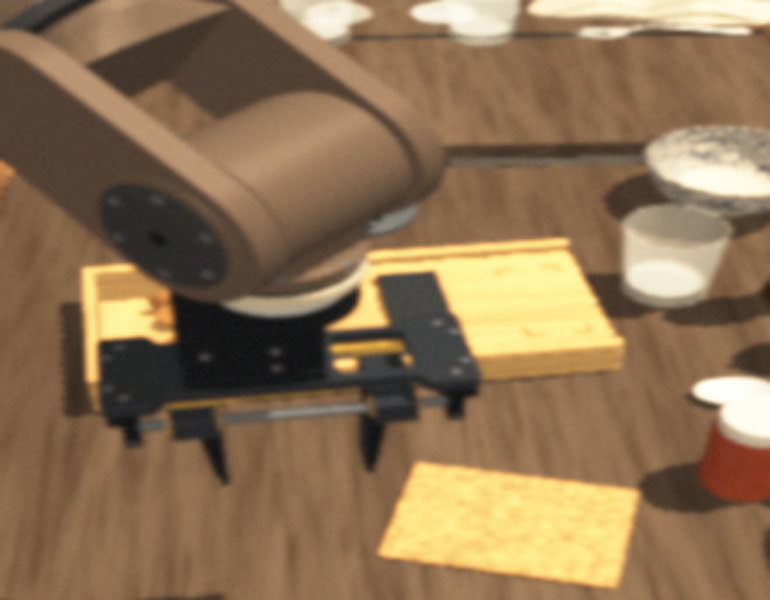

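View pics/i1h.png

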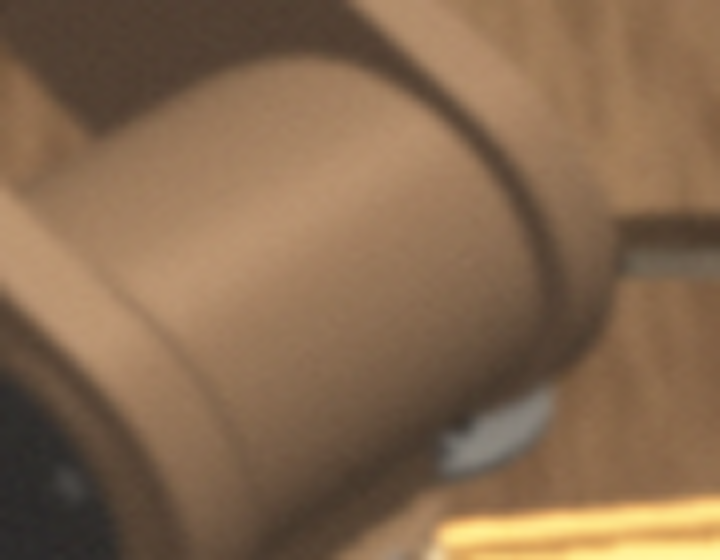

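View pics/i1t.png

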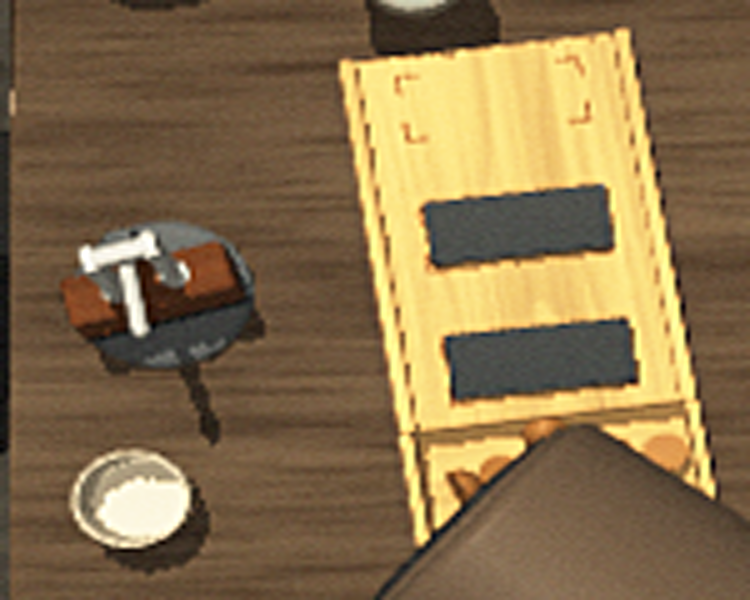

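Both tiles sit in their marks and the mat is empty. Moving the arm clear to check the hanging scraper.

Emit:
apply_moves(
  offset=[
    [-1,-1,1],
    [-3,-3,1],
    [-5,-5,1],
    [-7,-7,1],
    [-9,-9,1],
    [-11,-10.5,1],
    [-11.5,-10.7,1],
    [-11.5,-10.7,1],
  ],
  yaw=[0,0,0,0,0,0,0,0],
  jaw=[-0.5,-0.5,-0.5,-0.5,-0.5,-0.5,-0.5,-0.5],
)

```text
t: 38.88
eef_pos: [200.5, -595.2, 209.1]
tcp_rot: [2.347, 1.564, 0.884]
ft_force: [-0.3, 1.1, 0.1]
opening: 0.75
```

```bash
python3 -c "
from h import *
show()
s=cam('side','j1f.png'); cv2.imwrite('pics/j1h.png',cv2.resize(s['frame'][110:190,250:340,::-1],None,fx=8,fy=7,interpolation=2))
cv2.imwrite('pics/j1.png',cv2.resize(s['frame'][80:330,200:420,::-1],None,fx=3.5,fy=2.4,interpolation=2))
"
```

```text
t 38.88 pos [ 200.5 -595.2  209.1] jaw 6.18 op 0.750 F [-0.3  1.1  0.1] j6 -1.46
```

View pics/j1h.png

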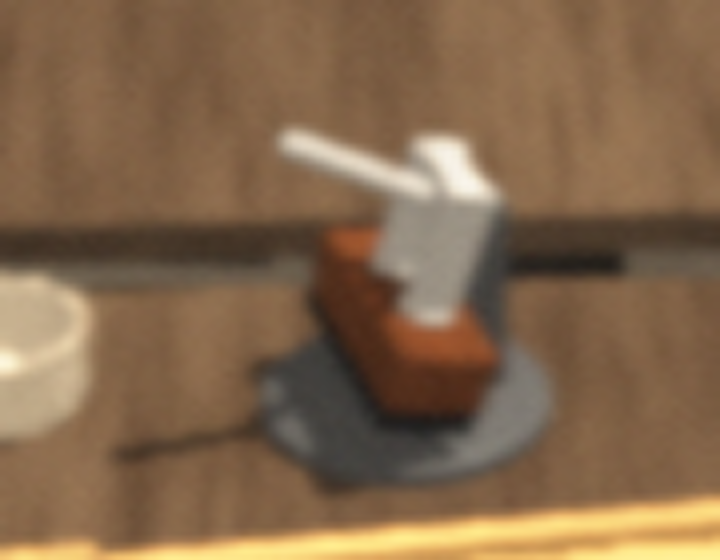

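View pics/j1.png

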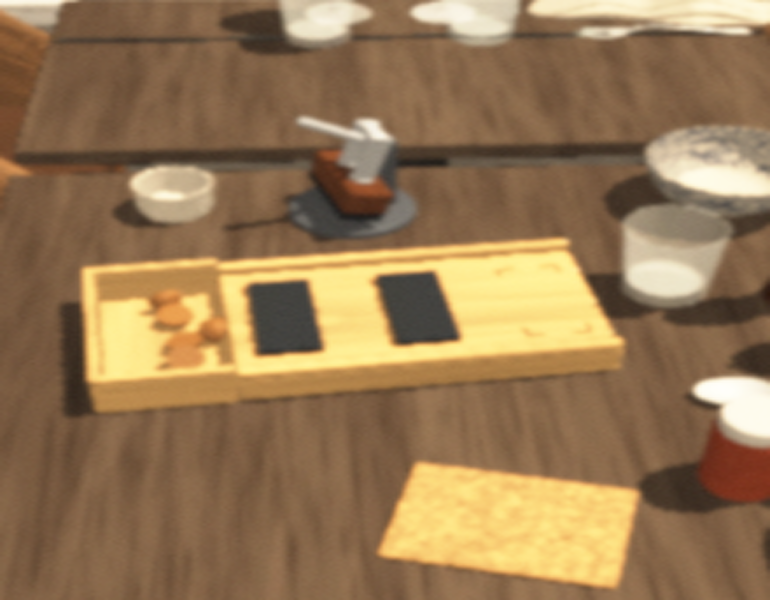

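```bash
python3 -c "
from h import *
a=cv2.imread('pics/top0.png');c=cam('top','k1.png');d=cv2.absdiff(a,c['frame'][:,:,::-1]).max(2)
for n,(u,v) in dict(ramekin=(227,275),tumbler=(281,138),spice=(376,137)).items(): print(n,d[v-14:v+14,u-14:u+14].mean())
print(env.job_done())
"
```

```text
ramekin 4.3188775510204085
tumbler 4.512755102040816
spice 4.326530612244898
the job is handed in; nothing more can be done
None
```

I did every part of the job and handed it in at about 39 s. One thing didn't come out as intended: where the scraper sits on the peg.

- **Shells:** Two passes with the scraper pushed all six into the catch tray. In the last pictures none is left on the board. One leans against the board's end face, but its centre is about 12 mm inside the tray.
- **Scraper:** It hangs by its bar on the slanted peg. When I let go it slid down from the middle of the peg to the post, and it now hangs there tilted. I didn't hang it again, because I expected it to slide back. I estimate its lowest edge is about 10 mm above the stand's foot; I didn't measure that.
- **Tiles:** There were two tiles. The upper one lies in the middle marks and the lower one in the first marks, both flat and lengthwise across the board. Both looked about 1–2 mm from centre. The two cameras disagree by up to about 3 mm across the board, so I can't be more exact. The lower tile had been knocked aside on its mat, so I measured it again before picking it up.
- **Other things:** The ramekin, tumbler and spice jar showed no movement between the first and last top pictures. The contact forces I read stayed under 4 N.

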